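Pick the retaining ring off a gear unit's shaft and key its pulley on

TASK

This new gear unit came with its round-wire retaining ring sitting in the groove near the end of its upright shaft: take the hooked pick from the sloping rest, get its tip under one end of the ring and lift that end up out of the groove with the pick, then put the pick back in its notch in the rest and lay the ring in the steel dish. After that fit the pulley to the shaft, boss uppermost, turning it until its keyway drops over the key and it sits fully home on the shoulder, and let go of everything. Do not shift the other tools and parts on the bench.

Things in the scene. Friction and masses are not known exactly. Their poses are not given: they have to be found in the camera images.
- gear: Worm gear unit of cast aluminium, fixed, its grey finned motor lying behind towards local +x (x 68 to 260 mm, y -6 to 106 mm, 115 mm high, terminal box to 146 mm). Origin: on the bench under the axis of the upright output shaft; z up. Case 104 mm across, 92 mm high; bearing cover 76 mm across up to 104 mm; then a shoulder 40 mm across up to 110 mm.
- shoulder (a point): On the shaft axis at the shoulder's top face, 110 mm above the bench, where the pulley's underside ends; axes as gear. From here up stands the bare steel shaft, 30 mm thick, which does not turn.
- key (a point): Middle of the key's top end, on the shaft's local -x side (15 mm from the axis), 28 mm above the shoulder. The key is 8 mm wide, 3.5 mm proud of the shaft, and reaches down to 3 mm above the shoulder.
- groove (a point): On the shaft axis at mid height of the ring's groove, 43 mm above the shoulder (153 mm above the bench); axes as gear. The groove is 1.3 mm deep. The 5 mm of full shaft above it holds the ring down.
- shaft_end (a point): On the shaft axis at its top, 54.5 mm above the shoulder (164.5 mm above the bench). The last 4.5 mm are chamfered, 3.5 mm wide.
- ring: Split ring of round dark steel wire 5 mm thick, 27.6 mm inside, 37.6 mm outside, 16 g. Origin: centre of the ring in the wire's plane, z square to that plane (up in the groove). Its gap is centred on local +x. It starts in the groove, wire centre 153 mm above the bench, 3.8 mm proud of the shaft all round, with free space below it.
- ring_end_a (a point): Wire centre at one end of the split: ring angle +0.31 rad from local +x, radius 16.3 mm. Lifting an end slowly with a tip takes about 4 to 6 N. Lifted 8 to 16 mm it is out: the ring then stays leaning against the shaft end, its far side still in or just above the groove.
- ring_end_b (a point): Wire centre at the other end: ring angle -0.31 rad. Once an end is out, the ring can be gripped across its 37.6 mm and pulled up off the shaft with a few N.
- pick: Hooked pick, 35 g. Wooden handle 100 mm long with flat sides, 16 mm across (local y) and 18 mm the other way; 5 mm steel shank 45 mm long; 2.6 mm thick straight hook 16 mm long. Origin: on the handle's axis at its lower end. In these axes the handle leans 40 degrees: it runs up along (-0.643, 0, 0.766), the shank the opposite way, the hook along (0.985, 0, 0.174).
- pick_tip (a point): Centre of the hook's rounded end, (44.7, 0, -31.7) mm in the pick's axes, the surface 1.3 mm around it. At the lean it has in the rest (pick's z up) the hook points forward, 10 degrees above level.
- pick_grip (a point): On the handle's axis 70 mm from its lower end, where to grip across the 16 mm. In the rest the lower 42 mm of the handle lies in a notch (3.5 mm play each side, open above), the upper 58 mm stands free; draw it out and put it back along its axis.
- rest: Sloping plywood tool rest, fixed, 270 mm wide (local y). Two notches at local y -55 and +55 mm hold tools leaning 40 degrees from vertical, handles up and towards local -x; either may hold the pick. Origin: on the bench; a handle's lower end rests on a stop at local x 20 mm, 75 mm above the bench.
- shelf_edge (a point): Middle of the lower front edge of the rest's shelf, local x -5 mm, 185 mm above the bench; its lip reaches to 207 mm, tins on it to 245 mm. It overhangs the tools, so a handle can be reached along its lean, not from straight above.
- pulley: Cast aluminium V-belt pulley, about 300 g, 40 mm long, lying boss up. Origin: centre of its underside, z along the bore. Rim 80 mm across and 18 mm high below; boss 50 mm across from 18 to 40 mm: grip it there. Bore 32 mm right through with a keyway 10 mm wide, to radius 20 mm, on local +x. Home, its +x points along the gear unit's -x.
- dish: Round steel parts dish, fixed to the bench, 120 mm across at the rim, 104 mm at the foot, 24 mm high, wall and floor 3 mm. Origin: centre of its underside.
- scriber: Straight scriber in the rest's other notch, same handle as the pick but a straight point. Leave alone.
- collar: Dark steel shaft collar, 44 mm across, 16 mm high, no keyway, near the pulley or dish. Leave alone.
- pattern: Turned wooden pattern, 80 mm across, 66 mm high, beside the motor. Leave alone.
- glue: White glue bottle with yellow cap, 38 mm across, 105 mm high. Leave alone.
- marker: Marker pen lying near the robot, 130 mm long, 13 mm thick. Leave alone.
Mind the look-alikes: they are no part of the job. What is shaped like the dish but pink is not meant. Leave any purple look-alike of the pick alone.

How it is judged:
On the way, in this order (a step that is already met when the one before it is completed fails the run):
1. one end of the ring is lifted more than 5 mm above the middle of the groove with the tip of the pick (which is within 30 mm of the ring's centre), the fingers not touching the ring (z of any of ring_end_a, ring_end_b in the frame of groove above 0.005 m and distance between pick_tip and ring below 0.03 m and contact force between the fingers and ring below 0.05 N), for 0.05 s.
2. the ring lies in the dish (horizontal distance between ring and dish below 0.045 m and z of ring in the frame of dish below 0.022 m and linear speed of ring below 0.05 m/s), for 0.2 s.
At the end, for the whole second after the job is handed in: Ring in the dish (within 45 mm of its middle, under 22 mm high); pulley upright on the shaft, centred and down on the shoulder within 3 mm, keyway over the key (0.2 rad); pick back in its notch (20 mm, same lean within 0.2 rad); all released and at rest (horizontal distance between ring and dish below 0.045 m and z of ring in the frame of dish below 0.022 m and z of pulley in the frame of shoulder between -0.003 and 0.003 m and horizontal distance between pulley and shoulder below 0.003 m and angle between pulley's own z axis and vertical below 0.06 rad and angle between the x axis of pulley and the x axis of gear, either way round below 0.2 rad and distance of pick from where it was at the start of the episode below 0.02 m and angle between pick's own z axis and vertical below 0.2 rad and linear speed of each of ring, pulley, pick below 0.02 m/s); the robot touches nothing.
It fails at once if another tool or part on the bench is shifted more than 40 mm (distance of any of scriber, collar, pattern, glue, marker from where it was at the start of the episode above 0.04 m).
It also fails if it takes over 72 s, if anything falls off the work surface, if the arm or the gripper's body presses on something with over 40 N, if the wrist force passes 120 N, or if a joint passes its speed limit or range.

ROBOT

A 6-joint arm with a two-finger parallel gripper is mounted at the origin on the work surface. World frame = base frame: x ahead of the robot, y to its left, z up, the work surface at z = 0. Lengths are in m, angles in rad, forces in N, time in s.
With the tool pointing down it reaches from about 0.2 to 0.875 m from the base axis. Payload 3.4 kg.
Tool frame: the origin (TCP) lies at the very end of the fingers, on their centre line; the grasp point (between the pads) lies 19 mm behind it; z points along the fingers, y is the line along which they close (so a half turn about z gives the same grasp; the last joint's range is limited). The gripper opens to 94 mm and grips with 3 to 60 N. Pads are 16 mm wide; open, the fingers measure 119 mm over their backs; the gripper's body (75 mm by 177 mm) begins 78 mm behind the grasp point.
Start: joints at [1.113, 0.276, 1.505, -0, 1.361, -0.121], TCP at [0.19, 0.543, 0.205] pointing down, gripper open.
Joint ranges: [-2.89, 2.89], [-0.75, 2.08], [0.22, 2.7], [-1.18, 4.32], [0.11, 2.71], [-2.7, 2.7]. Speed limits (rad/s): [2.57, 2.57, 3.14, 3.14, 3.14, 3.14].

INTERFACE

Orientations are given as a unit quaternion [x, y, z, w].
In Python, from plant import ctrl, cams gives the robot as it stands. The module is installed in compiled form; this text tells all that it offers.
- The arm moves only by the tool arm_command, never from a script. Its argument "series" is a list of rows, each an object with "xyz": the shift along the tool's x, y, z scaled (see below), a list of three; "twist": the turn, a rotation vector about the tool's x, y, z scaled (see below), a list of three. In form: [{"xyz": [tx, ty, tz], "twist": [wx, wy, wz]}, ...]. A call has 1 to 5 rows; each row is the pose to reach, as a shift and turn from the pose commanded when the call began, along the tool's axes at that moment; what a row does not reach only later rows make up. The controller multiplies each number of a shift by 30 cm and each number of a turn by 2 rad. A row lasts 1/12 s, in which the tool goes at most 41.7 mm and 7.16 degrees, less where a joint would pass 70% of its speed; a pose out of reach is approached as far as the arm can. A call with a number of a shift or a turn outside -1 to 1 is refused whole. A call with a gripper value outside its range is refused whole. "fingers" is the closure in counts, from 0 (fully open) to 255 (shut), set as the call begins (left out, the last holds). The fingers move at their own pace and stop on an object; the grip force is fixed at half the most. Time passes only in rows, so rows that repeat a pose let the fingers close. It gives the time, the measured TCP pose, the force, the opening and the grip force at its end, in the units of the state.
- ctrl.sense(): the state, without advancing time (a new reading comes with each control period).
- cams.snapshot(name): name is "scene" or "top" or "wrist"; returns a dict with "img" (480x640x3 uint8, red, green, blue), "mtx" (3x3 intrinsics, pixels), "R" (3x3) and "t" (3): a world point X has camera coordinates R X + t. Camera axes: x right, y down, z forward; pixel columns grow to the right and rows downward; lengths in m; the calibration is good to about 2 mm. A picture is of the moment at which its call begins. There is no depth.
- ctrl.job_done(): hands the job in; it is judged then, once.
The state is a dict: "t": time; "joints": joint angles; "qvel": joint speeds; "joint_efforts": joint torques, N m; "eef_pos": TCP position; "eef_rot": TCP orientation; "force": force on the tool from outside, world axes, zero at the start; "ft_torque": the same for the moment, N m; "width": finger opening in m; "gripper_force": force on a finger pad.
Only numpy, scipy, OpenCV 4.12 (cv2) and the standard library are available. Lean on these libraries where they do the work, as an engineer would, in place of code of your own. Each camera call takes 0.05 s, during which the arm holds its last target. There are 200 camera calls.

## Working session

There is one attempt and no reset: what is moved stays moved. The work goes in short steps, Python scripts to look and compute and a tool call to move; the robot and the scene stay as the last step left them, time stands still between calls to the robot, and variables do not carry over. Pictures are saved under pics/ and viewed, at most 10 in all, crops included, and the job is handed in when it is done.

Besides the shell and the picture viewer there is one more tool, called as name(argument=value, ...), one argument or row to a line, values as JSON. arm_command: Moves the arm, as the interface text tells. Its arguments: {"type":"object","properties":{"series":{"type":"array","items":{"type":"object","properties":{"xyz":{"type":"array","items":{"type":"number"}},"twist":{"type":"array","items":{"type":"number"}}}}},"fingers":{"type":"number"}},"required":["series"]}

```bash
mkdir -p pics; python3 - <<'E'
from plant import ctrl,cams
import cv2,numpy as np
s=ctrl.sense();print({k:np.round(v,3).tolist() for k,v in s.items()})
for n in ["scene","top"]:
    d=cams.snapshot(n);cv2.imwrite(f"pics/{n}0.png",d["img"][:,:,::-1]);np.savez(f"{n}0.npz",**d)
    print(n,(-d["R"].T@d["t"]).round(3),d["mtx"].round(1).tolist())
E
```

```text
{'t': 0.0, 'joints': [1.113, 0.277, 1.506, -0.0, 1.361, -0.121], 'qvel': [-0.001, 0.0, 0.001, -0.001, -0.001, -0.001], 'joint_efforts': [-0.001, -40.459, -23.723, 0.071, 0.034, -0.0], 'eef_pos': [0.19, 0.542, 0.205], 'eef_rot': [0.168, 0.986, -0.001, -0.0], 'force': [-0.196, -0.038, 0.065], 'ft_torque': [-0.015, 0.059, 0.05], 'gripper_force': 0.0, 'width': 0.094}
scene [ 1.178 -0.478  1.029] [[523.5, 0.0, 314.0], [0.0, 523.5, 236.6], [0.0, 0.0, 1.0]]
top [0.409 0.013 1.193] [[542.0, 0.0, 318.4], [0.0, 542.0, 238.8], [0.0, 0.0, 1.0]]
```

View pics/scene0.png

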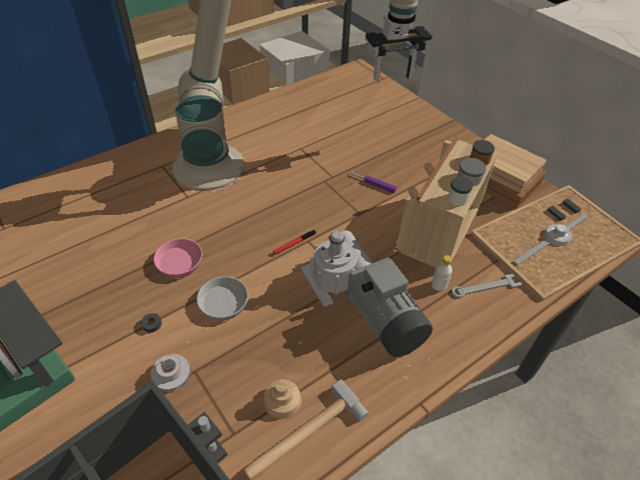

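View pics/top0.png

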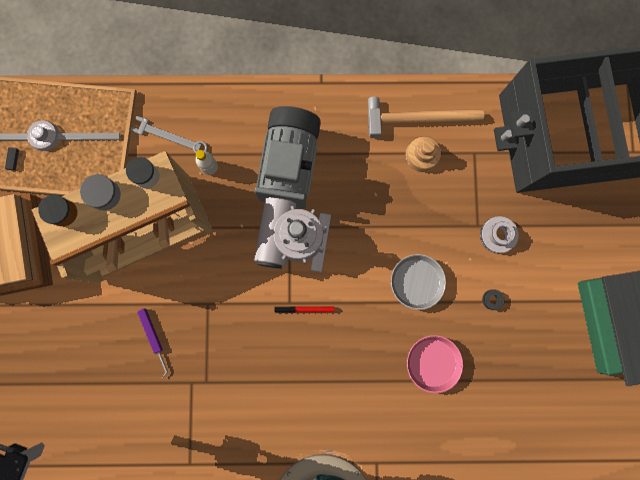

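Scene: gear unit with upright shaft at top (297,230), grey dish (418,282) vs pink (435,365), pulley (500,235) vs collar (493,300), rest (120,220) with two handles near (112,250) and (155,225), and a purple pick lying at (155,340). I'll make an enlarged composite.

```bash
cat > h.py <<'E'
import numpy as np,cv2
from scipy.spatial.transform import Rotation as Ro
def ld(n): return dict(np.load(n+".npz"))
def snap(n,tag):
    from plant import cams
    d=cams.snapshot(n);cv2.imwrite(f"pics/{tag}.png",d["img"][:,:,::-1]);np.savez(tag+".npz",**d);return d
def ray(d,u,v):
    r=d["R"].T@np.linalg.inv(d["mtx"])@np.array([u,v,1.]);return -d["R"].T@d["t"],r/np.linalg.norm(r)
def onz(d,u,v,z):
    c,r=ray(d,u,v);return c+r*(z-c[2])/r[2]
def tri(d1,p1,d2,p2):
    c1,r1=ray(d1,*p1);c2,r2=ray(d2,*p2)
    s=np.linalg.lstsq(np.c_[r1,-r2],c2-c1,rcond=None)[0];a,b=c1+s[0]*r1,c2+s[1]*r2
    return (a+b)/2,np.linalg.norm(a-b)
def proj(d,X):
    p=d["mtx"]@(d["R"]@np.asarray(X)+d["t"]);return p[:2]/p[2]
def crop(d,x,y,w,h,W,H): return cv2.resize(d["img"][y:y+h,x:x+w,::-1],(W,H),interpolation=cv2.INTER_CUBIC)
E
python3 - <<'E'
from h import *
t,s=ld("top0"),ld("scene0")
w=snap("wrist","wrist0")
a=np.hstack([crop(t,20,140,200,150,400,300),crop(t,250,185,100,75,400,300)])
b=np.hstack([crop(s,390,130,120,150,240,300),crop(s,290,220,100,75,400,300)[:, :280],crop(w,0,0,640,480,280,300)])
cv2.imwrite("pics/comp0.png",np.vstack([a,b]))
for n,p in dict(gear=(297,230),pulley=(500,235),dish=(418,282),collar=(493,300)).items(): print(n,onz(t,*p,{'gear':.1645,'pulley':.04}.get(n,.02)).round(3))
E
```

```text
gear [0.559 0.047 0.165]
pulley [ 0.564 -0.385  0.04 ]
dish [ 0.465 -0.209  0.02 ]
collar [ 0.425 -0.37   0.02 ]
```

View pics/comp0.png

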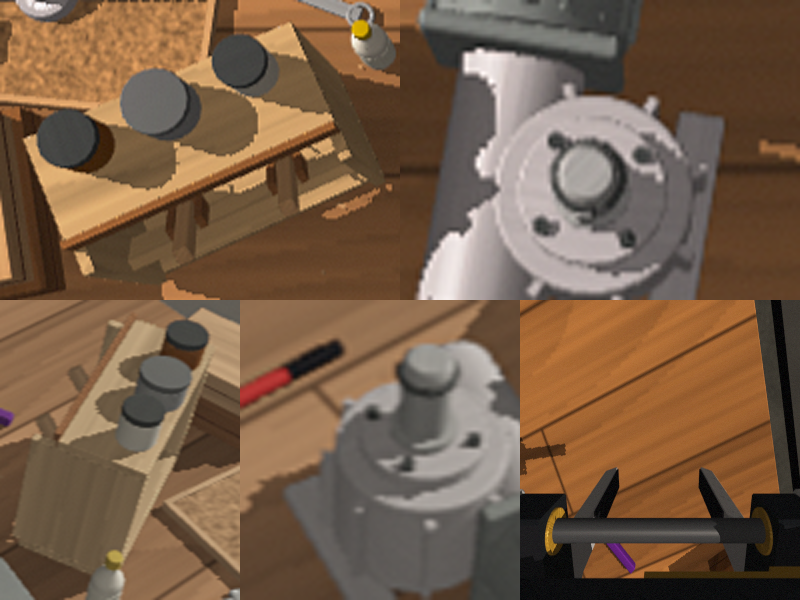

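Composite: the rest's two handles emerge under the shelf at top px ≈(112,247) and (163,230). The shaft with its dark ring is at (297,229), and the ring's gap seems to face the robot (≈(297,238)). I can't yet tell pick from scriber, so next I'll measure the rest and work out a front view with the wrist camera.

```bash
python3 - <<'E'
from h import *
from plant import ctrl
t,s,w=ld("top0"),ld("scene0"),ld("wrist0")
L=onz(t,52.5,262.5,.207);Rr=onz(t,189,203.5,.207);print("lip",L.round(3),Rr.round(3),np.linalg.norm(L-Rr))
y=(L-Rr);y/=np.linalg.norm(y);x=np.cross(y,[0,0,1]);print("yaw",np.arctan2(x[1],x[0]))
o=(L+Rr)/2+x*.005;o[2]=0;print("rest o",o)
for k in(-.055,.055):
  for P in((.02,.075),(-.0443,.1516)):
    X=o+x*P[0]+y*k+[0,0,P[1]];print(k,X.round(3),proj(t,X).round(0),proj(s,X).round(0))
q=ctrl.sense();T=Ro.from_quat(q["eef_rot"]).as_matrix()
print("cam in tool",(T.T@(-w["R"].T@w["t"]-q["eef_pos"])).round(3),"axes rows in tool:",(w["R"]@T).round(3).tolist())
E
```

```text
lip [0.497 0.491 0.207] [0.604 0.245 0.207] 0.26811813547266494
yaw 0.4124357335804629
rest o [0.55502013 0.37022344 0.        ]
-0.055 [0.595 0.328 0.075] [164. 220.] [428. 219.]
-0.055 [0.536 0.302 0.152] [165. 244.] [410. 188.]
0.055 [0.551 0.429 0.075] [115. 241.] [443. 194.]
0.055 [0.492 0.403 0.152] [112. 267.] [426. 164.]
cam in tool [ 0.069 -0.    -0.18 ] axes rows in tool: [[-0.0, 1.0, 0.0], [-0.971, -0.0, -0.237], [-0.237, -0.0, 0.971]]
```

```bash
cat >> h.py <<'E'
# rest frame
def pl(p,R,start=None,vmax=200.,wmax=34.):
    """print calls (each: final shift/turn from its own start, scaled)"""
    from plant import ctrl
    if start is None:
        q=ctrl.sense();start=(np.array(q["eef_pos"]),Ro.from_quat(q["eef_rot"]).as_matrix())
    p0,R0=start;rv=Ro.from_matrix(R0.T@R).as_rotvec()
    n=int(max(1,np.ceil(np.linalg.norm(p-p0)*1000/vmax),np.ceil(np.degrees(np.linalg.norm(rv))/wmax)))
    for i in range(n):
        Ra=R0@Ro.from_rotvec(rv*i/n).as_matrix()
        print("xyz",np.round(Ra.T@((p-p0)/n)/.3,3).tolist(),"twist",np.round(rv/n/2,3).tolist())
    return p,R
def frame(yaw,lean=0.):
    "tool looking along (sin lean * fwd, -cos lean), y = left of fwd"
    f=np.array([np.cos(yaw),np.sin(yaw),0]);y=np.array([-f[1],f[0],0]);z=np.sin(lean)*f-np.cos(lean)*np.array([0,0,1.])
    return np.c_[np.cross(y,z),y,z]
E
python3 - <<'E'
from h import *
pl(np.array([.456,.327,.228]),frame(.412,.698))
E
```

```text
xyz [-0.537, -0.192, -0.038] twist [-0.066, -0.166, -0.179]
xyz [-0.426, -0.372, 0.087] twist [-0.066, -0.166, -0.179]
```

arm_command(
  series=[
    {"xyz": [-0.537, -0.192, -0.038], "twist": [-0.066, -0.166, -0.179]},
    {"xyz": [-0.537, -0.192, -0.038], "twist": [-0.066, -0.166, -0.179]},
    {"xyz": [-0.537, -0.192, -0.038], "twist": [-0.066, -0.166, -0.179]},
    {"xyz": [-0.537, -0.192, -0.038], "twist": [-0.066, -0.166, -0.179]},
    {"xyz": [-0.537, -0.192, -0.038], "twist": [-0.066, -0.166, -0.179]},
  ],
)

```text
t: 0.57
eef_pos: [0.3226, 0.4286, 0.2153]
eef_rot: [-0.014, 0.984, 0.034, 0.173]
force: [-1.3, -0.6, -0.2]
width: 0.0939
gripper_force: 0.0
```

arm_command(
  series=[
    {"xyz": [-0.426, -0.372, 0.087], "twist": [-0.066, -0.166, -0.179]},
    {"xyz": [-0.426, -0.372, 0.087], "twist": [-0.066, -0.166, -0.179]},
    {"xyz": [-0.426, -0.372, 0.087], "twist": [-0.066, -0.166, -0.179]},
    {"xyz": [-0.426, -0.372, 0.087], "twist": [-0.066, -0.166, -0.179]},
    {"xyz": [-0.426, -0.372, 0.087], "twist": [-0.066, -0.166, -0.179]},
  ],
)

```text
t: 0.98
eef_pos: [0.456, 0.3247, 0.2275]
eef_rot: [-0.192, 0.92, 0.071, 0.335]
force: [-0.8, -0.2, -0.8]
width: 0.0942
gripper_force: 0.0
```

```bash
python3 - <<'E'
from h import *
from plant import ctrl
q=ctrl.sense();print(q["t"],np.round(q["eef_pos"],4),np.round(q["joints"],2),np.round(Ro.from_quat(q["eef_rot"]).as_matrix()-frame(.412,.698),3).tolist())
snap("wrist","wrist1")
E
```

```text
0.9833 [0.456  0.3247 0.2275] [ 0.56 -0.07  2.09 -0.23  0.43 -1.25] [[0.0, 0.0, 0.001], [0.001, 0.0, 0.001], [-0.001, 0.001, 0.001]]
```

View pics/wrist1.png

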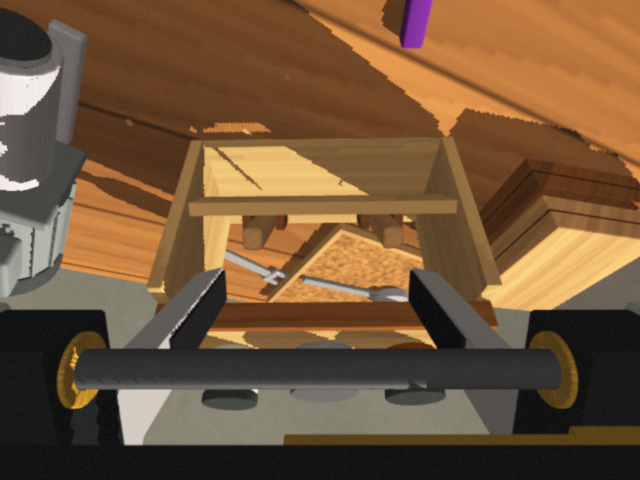

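View (upside-down): the handles end at (262,230) and (383,230) behind a bar. The shanks are hidden or thin, so I'll enlarge.

```bash
python3 - <<'E'
from h import *
w=ld("wrist1")
c=crop(w,185,130,280,175,800,500); c=np.clip(c.astype(float)*1.4,0,255).astype(np.uint8)
cv2.imwrite("pics/w1c.png",c)
o=np.array([.555,.370,0]);R=frame(.412);x=np.array([np.cos(.412),np.sin(.412),0]);y=R[:,1]
for k in(-.055,.055):
  for n,a in dict(end=(.02,.075),top=(-.0443,.1516),shankend=(.02+.0289,.075-.0345),tip=(.0647,.0433)).items():
    print(k,n,proj(w,o+x*a[0]+y*k+[0,0,a[1]]).round(0))
E
```

```text
-0.055 end [266. 216.]
-0.055 top [249. 239.]
-0.055 shankend [271. 209.]
-0.055 tip [272. 219.]
0.055 end [371. 215.]
0.055 top [390. 238.]
0.055 shankend [366. 208.]
0.055 tip [365. 219.]
```

View pics/w1c.png

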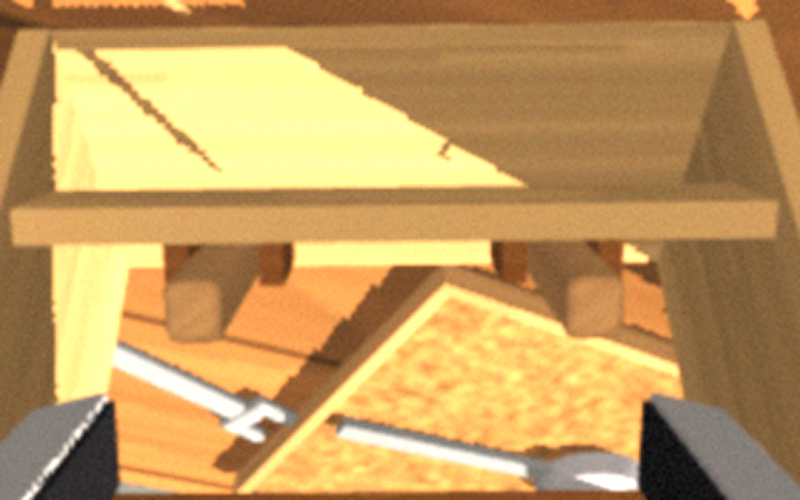

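```bash
python3 - <<'E'
from h import *
w=ld("wrist1")
o=np.array([.555,.370,0]);R=frame(.412);x=np.array([np.cos(.412),np.sin(.412),0]);y=R[:,1]
for n,p in dict(Ltip=(218,168),Lmid=(150,105),Lup=(88,50),Rlow=(452,155),Rl2=(440,157),Rup=(447,140)).items():
  X=onz(w,185+p[0]*.35,130+p[1]*.35,.01)-o;print(n,X@x*1e3,X@y*1e3)
E
```

```text
Ltip 47.83670605822644 -68.76245661831423
Lmid 12.133895409992306 -91.26033850592627
Lup -15.467958698473236 -109.63685981153105
Rlow 40.30599448814122 29.625926208115562
Rl2 41.474158912100584 24.682170081405637
Rup 31.61424646365015 27.084614365663583
```

The shadows decide it. The left tool's shadow is straight with its tip ~25 mm high, so that is the scriber. The right tool's shadow ends at exactly the shank end plus hook geometry. So candidates: +y notch (394,238) = pick, -y notch (253,239) = scriber, and purple look-alike (415,20) on the bench. Next I'll refine the handle's position and plan the grasp.

```bash
cat >> h.py <<'E'
yaw=.412;o=np.array([.555,.370,0]);fx=np.array([np.cos(yaw),np.sin(yaw),0]);fy=np.array([-fx[1],fx[0],0]);ez=np.array([0,0,1.]);dh=-.643*fx+.766*ez
E
python3 - <<'E'
from h import *
w=ld("wrist1")
for n,p in dict(L=(195,312),R=(597,310)).items():
  X=onz(w,185+p[0]*.35,130+p[1]*.35,.1516);print(n,X,(X-o)@fx,(X-o)@fy)
G=o+.02*fx+.055*fy+.075*ez
Rg=frame(yaw,.698)
for off in (0,.002,.003):
  pass
X=onz(w,185+597*.35,130+310*.35,.1516)
org=X-.1*dh
print("org",org)
a=pl(org+(.07-.019+.10)*dh,Rg)
b=pl(org+(.07-.019)*dh,Rg,a)
E
```

```text
L [0.53581356 0.30535676 0.1516    ] -0.043466872132402544 -0.05155093221096427
R [0.49127031 0.40576113 0.1516    ] -0.044076614502725715 0.05828879868116024
org [0.5501898 0.4315096 0.075    ]
xyz [-0.003, 0.208, 0.161] twist [-0.001, 0.0, -0.001]
xyz [-0.0, -0.0, 0.333] twist [0.0, 0.0, 0.0]
```

arm_command(
  series=[
    {"xyz": [-0.003, 0.208, 0.161], "twist": [-0.001, 0, -0.001]},
    {"xyz": [-0.003, 0.208, 0.161], "twist": [-0.001, 0, -0.001]},
    {"xyz": [-0.003, 0.208, 0.161], "twist": [-0.001, 0, -0.001]},
  ],
)

```text
t: 1.28
eef_pos: [0.4607, 0.4001, 0.1908]
eef_rot: [-0.192, 0.92, 0.073, 0.334]
force: [0.2, -0.7, -0.1]
width: 0.0939
gripper_force: 0.0
```

```bash
python3 - <<'E'
from h import *
w=snap("wrist","wrist2")
org=np.array([.5502,.4315,.075]);print(proj(w,org+.1*dh),proj(w,org+.1*dh+.008*fy))
cv2.imwrite("pics/w2c.png",crop(w,240,130,200,150,400,300))
pl(org+(.07-.019)*dh,frame(yaw,.698))
E
```

```text
[305.57067284 253.15505028] [317.95174894 253.11314934]
xyz [0.004, -0.026, 0.328] twist [0.003, -0.001, 0.0]
```

View pics/w2c.png

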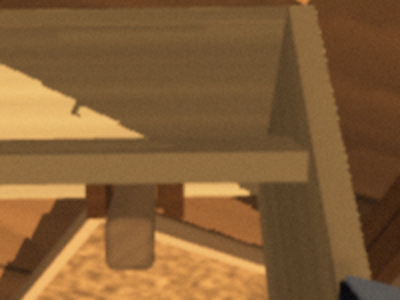

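Crop: the handle's end face is centred near (305,255), predicted (305.6,253), and the hook's shadow shows at (77,103). Correct sideways first, then advance.

arm_command(
  series=[
    {"xyz": [0.004, -0.026, 0.1], "twist": [0.003, -0.001, 0]},
    {"xyz": [0.004, -0.026, 0.16], "twist": [0.003, -0.001, 0]},
    {"xyz": [0.004, -0.026, 0.16], "twist": [0.003, -0.001, 0]},
    {"xyz": [0.004, -0.026, 0.16], "twist": [0.003, -0.001, 0]},
  ],
)

```text
t: 1.67
eef_pos: [0.4906, 0.4021, 0.1539]
eef_rot: [-0.191, 0.92, 0.069, 0.335]
force: [-0.4, -0.4, -0.4]
width: 0.0939
gripper_force: 0.0
```

```bash
python3 - <<'E'
from h import *
from plant import ctrl
print(ctrl.sense()["eef_pos"])
org=np.array([.5502,.4315,.075])
pl(org+(.07-.019)*dh,frame(yaw,.698))
E
```

```text
[0.49063083 0.40207712 0.15388005]
xyz [-0.0, 0.011, 0.174] twist [-0.001, 0.0, -0.0]
```

arm_command(
  series=[
    {"xyz": [0, 0, 0], "twist": [0, 0, 0]},
    {"xyz": [0, 0, 0], "twist": [0, 0, 0]},
  ],
)

```text
t: 1.83
eef_pos: [0.4907, 0.4025, 0.1561]
eef_rot: [-0.191, 0.919, 0.07, 0.337]
force: [-0.5, 0.7, 0.2]
width: 0.0938
gripper_force: 0.0
```

```bash
python3 - <<'E'
from h import *
from plant import ctrl
print(ctrl.sense()["eef_pos"],ctrl.sense()["qvel"])
org=np.array([.5502,.4315,.075])
pl(org+(.07-.019)*dh,frame(yaw,.698))
E
```

```text
[0.49066377 0.40253638 0.15608624] [ 0.00023983 -0.00603744  0.00338145 -0.00396797 -0.00464257  0.0018581 ]
xyz [0.006, 0.009, 0.179] twist [-0.001, 0.002, -0.001]
```

arm_command(
  series=[
    {"xyz": [0.006, 0.009, 0.1], "twist": [0, 0.002, -0.001]},
    {"xyz": [0.006, 0.009, 0.179], "twist": [0, 0.002, -0.001]},
    {"xyz": [0.006, 0.009, 0.179], "twist": [0, 0.002, -0.001]},
    {"xyz": [0.006, 0.009, 0.179], "twist": [0, 0.002, -0.001]},
    {"xyz": [0.006, 0.009, 0.179], "twist": [0, 0.002, -0.001]},
  ],
)

```text
t: 2.25
eef_pos: [0.5199, 0.418, 0.1136]
eef_rot: [-0.192, 0.92, 0.069, 0.335]
force: [-0.5, 0.4, 0.8]
width: 0.0937
gripper_force: 0.0
```

```bash
python3 - <<'E'
from h import *
org=np.array([.5502,.4315,.075])
pl(org+(.07-.019)*dh,frame(yaw,.698))
E
```

```text
xyz [-0.002, 0.001, -0.0] twist [-0.001, -0.0, 0.001]
```

arm_command(
  series=[
    {"xyz": [0, 0, 0], "twist": [0, 0, 0]},
    {"xyz": [0, 0, 0], "twist": [0, 0, 0]},
    {"xyz": [0, 0, 0], "twist": [0, 0, 0]},
    {"xyz": [0, 0, 0], "twist": [0, 0, 0]},
    {"xyz": [0, 0, 0], "twist": [0, 0, 0]},
  ],
  fingers=255,
)

```text
t: 2.67
eef_pos: [0.5201, 0.4181, 0.1129]
eef_rot: [-0.193, 0.92, 0.069, 0.335]
force: [0.2, -0.6, 1.3]
width: 0.0638
gripper_force: 0.0
```

arm_command(
  series=[
    {"xyz": [0, 0, 0], "twist": [0, 0, 0]},
    {"xyz": [0, 0, 0], "twist": [0, 0, 0]},
    {"xyz": [0, 0, 0], "twist": [0, 0, 0]},
    {"xyz": [0, 0, 0], "twist": [0, 0, 0]},
    {"xyz": [0, 0, 0], "twist": [0, 0, 0]},
  ],
)

```text
t: 3.08
eef_pos: [0.5202, 0.4181, 0.1123]
eef_rot: [-0.193, 0.92, 0.069, 0.334]
force: [0.1, -1.1, 0.9]
width: 0.0307
gripper_force: 0.0
```

arm_command(
  series=[
    {"xyz": [0, 0, 0], "twist": [0, 0, 0]},
    {"xyz": [0, 0, 0], "twist": [0, 0, 0]},
    {"xyz": [0, 0, 0], "twist": [0, 0, 0]},
    {"xyz": [0, 0, 0], "twist": [0, 0, 0]},
    {"xyz": [0, 0, 0], "twist": [0, 0, 0]},
  ],
)

```text
t: 3.5
eef_pos: [0.5202, 0.4181, 0.1124]
eef_rot: [-0.193, 0.92, 0.069, 0.334]
force: [1.0, -0.0, 0.6]
width: 0.0157
gripper_force: 30.0
```

```bash
python3 - <<'E'
from h import *
from plant import ctrl
q=ctrl.sense();print(q["eef_pos"],q["width"],q["gripper_force"]);np.savez("grasp.npz",p=q["eef_pos"],q=q["eef_rot"])
E
```

```text
[0.52022495 0.41808204 0.11238381] 0.015748553752385236 29.99700576066971
```

arm_command(
  series=[
    {"xyz": [0, 0, -0.05], "twist": [0, 0, 0]},
    {"xyz": [0, 0, -0.12], "twist": [0, 0, 0]},
    {"xyz": [0, 0, -0.22], "twist": [0, 0, 0]},
    {"xyz": [0, 0, -0.34], "twist": [0, 0, 0]},
    {"xyz": [0, 0, -0.46], "twist": [0, 0, 0]},
  ],
)

```text
t: 3.92
eef_pos: [0.4376, 0.382, 0.2181]
eef_rot: [-0.193, 0.92, 0.068, 0.333]
force: [0.1, 0.7, -0.1]
width: 0.0158
gripper_force: 30.0
```

arm_command(
  series=[
    {"xyz": [0, 0, -0.1], "twist": [0, 0, 0]},
    {"xyz": [0, 0, -0.16], "twist": [0, 0, 0]},
    {"xyz": [0, 0, -0.16], "twist": [0, 0, 0]},
    {"xyz": [0, 0, -0.16], "twist": [0, 0, 0]},
  ],
)

```text
t: 4.25
eef_pos: [0.4105, 0.3708, 0.256]
eef_rot: [-0.193, 0.92, 0.069, 0.335]
force: [-0.5, -0.4, -0.3]
width: 0.0156
gripper_force: 30.0
```

```bash
python3 - <<'E'
from h import *
from plant import ctrl
q=ctrl.sense();print(q["eef_pos"],q["width"],q["gripper_force"])
pl(np.array([.4045,.047,.25]),frame(0,.698))
E
```

```text
[0.41050396 0.37075305 0.25597315] 0.01561028552344247 29.997046887874603
xyz [0.18, -0.49, -0.137] twist [0.066, 0.0, 0.079]
xyz [0.099, -0.526, -0.069] twist [0.066, 0.0, 0.079]
```

arm_command(
  series=[
    {"xyz": [0.18, -0.49, -0.137], "twist": [0.066, 0, 0.079]},
    {"xyz": [0.18, -0.49, -0.137], "twist": [0.066, 0, 0.079]},
    {"xyz": [0.18, -0.49, -0.137], "twist": [0.066, 0, 0.079]},
    {"xyz": [0.18, -0.49, -0.137], "twist": [0.066, 0, 0.079]},
    {"xyz": [0.18, -0.49, -0.137], "twist": [0.066, 0, 0.079]},
  ],
)

```text
t: 4.67
eef_pos: [0.4063, 0.2045, 0.249]
eef_rot: [-0.096, 0.936, 0.032, 0.338]
force: [0.3, -0.3, -0.1]
width: 0.0158
gripper_force: 30.0
```

arm_command(
  series=[
    {"xyz": [0.099, -0.526, -0.069], "twist": [0.066, 0, 0.079]},
    {"xyz": [0.099, -0.526, -0.069], "twist": [0.066, 0, 0.079]},
    {"xyz": [0.099, -0.526, -0.069], "twist": [0.066, 0, 0.079]},
    {"xyz": [0.099, -0.526, -0.069], "twist": [0.066, 0, 0.079]},
    {"xyz": [0.099, -0.526, -0.069], "twist": [0.066, 0, 0.079]},
  ],
)

```text
t: 5.08
eef_pos: [0.4021, 0.0678, 0.244]
eef_rot: [0.0, 0.943, -0.001, 0.333]
force: [1.2, -0.1, -0.4]
width: 0.0157
gripper_force: 30.0
```

arm_command(
  series=[
    {"xyz": [0, 0, 0], "twist": [0, 0, 0]},
    {"xyz": [0, 0, 0], "twist": [0, 0, 0]},
  ],
)

```text
t: 5.25
eef_pos: [0.4026, 0.0668, 0.2446]
eef_rot: [0.004, 0.943, -0.002, 0.333]
force: [-0.1, -0.8, -0.3]
width: 0.0159
gripper_force: 30.0
```

```bash
python3 - <<'E'
from h import *
from plant import ctrl
w=snap("wrist","wrist3");t=snap("top","top3");s=snap("scene","scene3");q=ctrl.sense();print(q["eef_pos"],q["width"],q["gripper_force"])
P=np.array(q["eef_pos"]);R=Ro.from_quat(q["eef_rot"]).as_matrix()
T=P+R@[-.0139,0,.104];print("tip",T,"px",proj(w,T),proj(t,T),proj(s,T))
for z in(.153,.1645,.11):print(proj(w,[.562,.047,z]),proj(t,[.562,.047,z]),proj(s,[.562,.047,z]))
pl(np.array([.4045,.047,.25]),frame(0,.698))
a=np.hstack([crop(w,0,0,640,480,560,420)[:,100:500],crop(w,270,180,100,105,400,420)])
b=np.hstack([crop(t,260,195,80,36,400,180),crop(s,300,210,80,36,400,180)])
cv2.imwrite("pics/comp3.png",np.vstack([a,b]))
E
```

```text
[0.40240396 0.06981462 0.24521085] 0.015848556594330855 29.997166693210602
tip [0.47858901 0.06977696 0.17306485] px [321.74388183 254.09034074] [285.09467998 271.93995023] [321.48478069 205.81453249]
[298.88795587 285.14708331] [297.41612272 229.55509275] [334.99572874 237.05498755]
[298.53971023 295.25749483] [297.21693467 228.68470966] [335.23489466 233.61279503]
[300.08238452 250.46993712] [298.12410494 232.64873091] [334.13075787 249.50407052]
xyz [-0.015, -0.076, -0.008] twist [-0.0, -0.009, 0.001]
```

View pics/comp3.png

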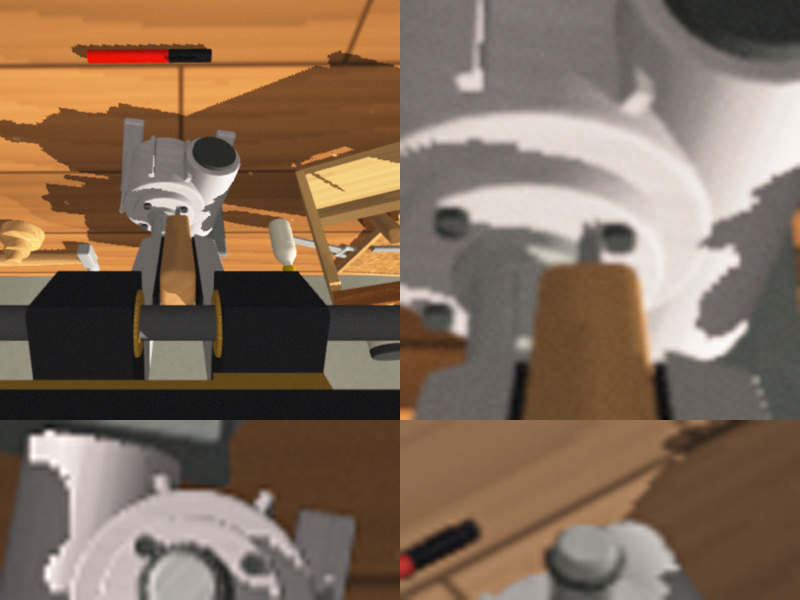

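View: handle and fingers hide the tip and the ring front. Shift sideways for a clear look at the gap.

arm_command(
  series=[
    {"xyz": [-0.1, 0.2, 0], "twist": [0, 0, 0]},
    {"xyz": [-0.1, 0.2, 0], "twist": [0, 0, 0]},
    {"xyz": [-0.1, 0.2, 0], "twist": [0, 0, 0]},
    {"xyz": [-0.1, 0.2, 0], "twist": [0, 0, 0]},
    {"xyz": [-0.1, 0.2, 0], "twist": [0, 0, 0]},
  ],
)

```text
t: 5.82
eef_pos: [0.4253, 0.1319, 0.2644]
eef_rot: [-0.004, 0.943, 0.0, 0.334]
force: [-0.3, -0.3, -0.3]
width: 0.0159
gripper_force: 30.0
```

```bash
python3 - <<'E'
from h import *
from plant import ctrl
w=snap("wrist","wrist4");t=snap("top","top4");s=snap("scene","scene4");q=ctrl.sense();print(q["eef_pos"])
print(w["mtx"].tolist())
P=np.array(q["eef_pos"]);R=Ro.from_quat(q["eef_rot"]).as_matrix()
T=P+R@[-.0139,0,.104];print("tip",T,"px",proj(w,T),proj(t,T),proj(s,T))
u,v=proj(w,[.562,.047,.158]).astype(int);print(u,v)
a=crop(w,u-32,v-25,64,50,512,400)
pt=proj(t,T).astype(int);ps=proj(s,T).astype(int);print(pt,ps)
b=np.vstack([crop(t,pt[0]-18,pt[1]-25,36,50,288,400)])
c=np.hstack([crop(s,ps[0]-25,ps[1]-12,50,25,400,200),crop(t,280,215,40,20,400,200)])
cv2.imwrite("pics/comp4.png",np.vstack([np.hstack([a,b]),c]))
E
```

```text
[0.42468548 0.12891505 0.26371492]
[[369.9498484541878, 0.0, 317.0622205614684], [0.0, 369.9498484541878, 238.03841093677434], [0.0, 0.0, 1.0]]
tip [0.50085319 0.12877972 0.19155073] px [312.90959739 252.25398473] [252.68860656 259.50056384] [347.51956301 195.54694004]
230 259
[252 259] [347 195]
```

View pics/comp4.png

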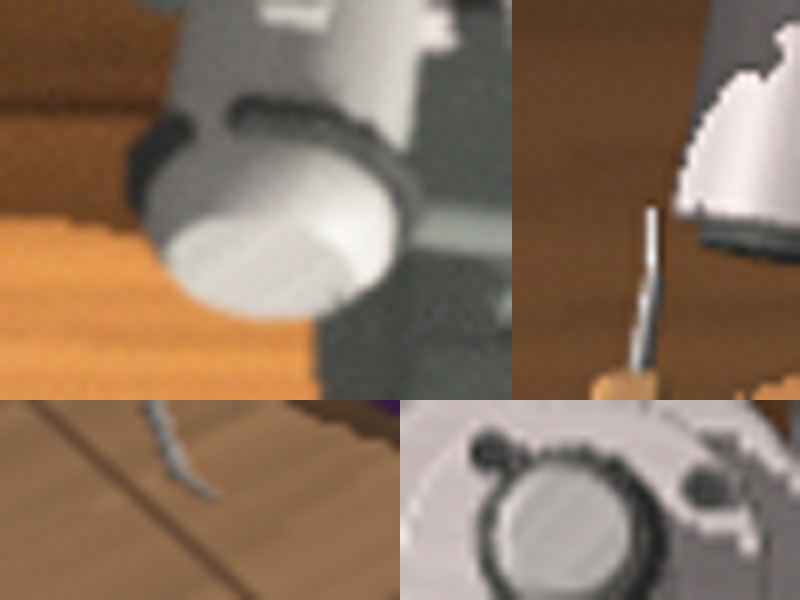

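Wrist crop shows the ring clearly: gap facing the robot, end faces at crop (192,125) and (230,112). The hook tip shows at top px (251.2,260.2) and scene px (348.9,195.1). Now triangulate.

```bash
python3 - <<'E'
from h import *
from plant import ctrl
w,t,s=ld("wrist4"),ld("top4"),ld("scene4")
f=lambda x,y:(198+x/8-.5,234+y/8-.5)
T,e=tri(t,(251.2,260.2),s,(348.9,195.1));print("hook end",T,e)
q=ctrl.sense();P=np.array(q["eef_pos"]);R=Ro.from_quat(q["eef_rot"]).as_matrix()
print("end in tool",R.T@(T-P),"expect ~",np.array([-.0139,0,.104])+.0013*np.array([-.866,0,.5]))
L=onz(w,*f(192,125),.153);Rr=onz(w,*f(230,113),.153);print("ends",L,Rr,np.linalg.norm(L-Rr))
print("axis top",onz(t,296.0,227.5,.1645),"axis w at z.153 (x=271):",[onz(w,*f(271,y),.153)[:2].round(4).tolist() for y in(170,200,230)])
# face-pixel centroid in wrist & top by brightness
for d,c,z in((w,(231,267),.1645),(t,(296,228),.1645)):
    g=cv2.cvtColor(d["img"],cv2.COLOR_RGB2GRAY);print(g[c[1]-8:c[1]+9,c[0]])
# project ring ideal for candidate centres and compare silhouettes
for c in((.562,.047),(.560,.0485),(.562,.049)):
    a=np.linspace(0,2*np.pi,60);
    for n,d in(("w",w),("t",t),("s",s)):
        p=np.array([proj(d,[c[0]+.0188*np.cos(k),c[1]+.0188*np.sin(k),.153]) for k in a]);print(c,n,p.min(0).round(1),p.max(0).round(1))
E
```

```text
hook end [0.50018778 0.13241184 0.19040435] 0.0017946336358998596
end in tool [-0.01266701  0.00363453  0.10446819] expect ~ [-0.0150258  0.         0.10465  ]
ends [0.55124573 0.03965422 0.153     ] [0.54871423 0.04473481 0.153     ] 0.005676348710000829
axis top [0.5643144  0.04932748 0.1645    ] axis w at z.153 (x=271): [[0.5607, 0.0475], [0.5674, 0.0464], [0.5742, 0.0451]]
[180 189 201 209 215 214 212 212 213 211 208 209 215 210 196 171 157]
[ 92 120 159 171 177 175 171 173 174 174 178 176 174 174 129  95  75]
(0.562, 0.047) w [211.7 244.3] [250.2 265.8]
(0.562, 0.047) t [287.7 220. ] [307.1 239.2]
(0.562, 0.047) s [326.7 231. ] [343.2 243.2]
(0.56, 0.0485) w [212.7 243. ] [251.4 264.8]
(0.56, 0.0485) t [286.9 221. ] [306.3 240.2]
(0.56, 0.0485) s [326.7 230.3] [343.2 242.4]
(0.562, 0.049) w [213.7 244.3] [252.2 265.8]
(0.562, 0.049) t [286.7 220. ] [306.1 239.2]
(0.562, 0.049) s [327.4 230.7] [343.9 242.8]
```

```bash
cat >> h.py <<'E'
TIP=np.array([-.0135,.002,.104]);RL=frame(0,.698)
def tipto(T,R=RL,**k): return pl(np.asarray(T)-R@TIP,R,**k)
def tip():
    from plant import ctrl
    q=ctrl.sense();return np.array(q["eef_pos"])+Ro.from_quat(q["eef_rot"]).as_matrix()@TIP
E
python3 - <<'E'
from h import *
print(tip());tipto([.532,.048,.146])
E
```

```text
[0.50054176 0.13077916 0.19129531]
xyz [0.02, -0.276, 0.185] twist [-0.001, -0.009, 0.001]
```

arm_command(
  series=[
    {"xyz": [0.02, -0.1, 0.05], "twist": [0, -0.009, 0]},
    {"xyz": [0.02, -0.2, 0.12], "twist": [0, -0.009, 0]},
    {"xyz": [0.02, -0.276, 0.185], "twist": [0, -0.009, 0]},
    {"xyz": [0.02, -0.276, 0.185], "twist": [0, -0.009, 0]},
    {"xyz": [0.02, -0.276, 0.185], "twist": [0, -0.009, 0]},
  ],
)

```text
t: 6.38
eef_pos: [0.4554, 0.0417, 0.2159]
eef_rot: [0.004, 0.94, -0.002, 0.341]
force: [0.5, 0.0, -0.7]
width: 0.0156
gripper_force: 30.0
```

arm_command(
  series=[
    {"xyz": [0, 0, 0], "twist": [0, 0, 0]},
    {"xyz": [0, 0, 0], "twist": [0, 0, 0]},
    {"xyz": [0, 0, 0], "twist": [0, 0, 0]},
  ],
)

```text
t: 6.63
eef_pos: [0.4558, 0.0465, 0.2186]
eef_rot: [-0.0, 0.939, -0.001, 0.343]
force: [0.6, -0.5, -0.5]
width: 0.0158
gripper_force: 30.0
```

```bash
python3 - <<'E'
from h import *
t=snap("top","top5");s=snap("scene","scene5");w=snap("wrist","wrist5")
X=tip();print(X,proj(t,X),proj(s,X),proj(w,X))
tipto([.532,.048,.146])
a=crop(t,280,215,40,40,400,400);b=crop(s,312,220,40,40,400,400)
cv2.imwrite("pics/comp5.png",np.hstack([a,b]))
E
```

```text
[0.53324155 0.04906852 0.1478314 ] [296.48406793 244.60431364] [328.03628937 230.6995828 ] [319.82926406 252.83563984]
xyz [0.006, -0.004, 0.002] twist [-0.0, 0.001, 0.001]
```

View pics/comp5.png

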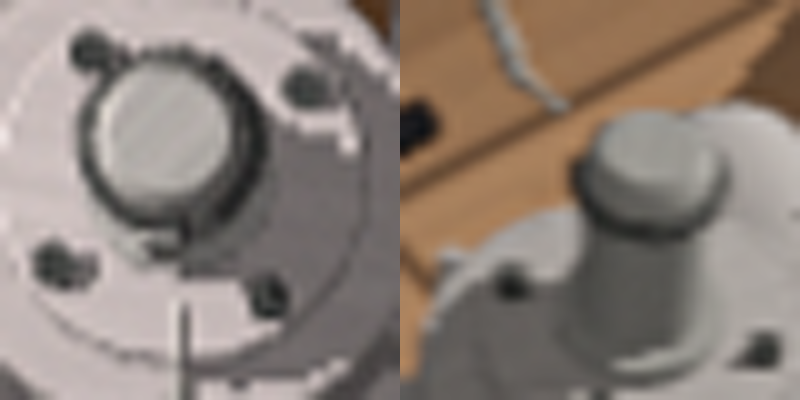

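Top crop: hook end at (185,305), i.e. px (298,245), just in front of the shaft. Scene crop: hook end at (565,108), i.e. px (328,230.3). Triangulate tip and shaft in the same cameras.

```bash
python3 - <<'E'
from h import *
t,s=ld("top5"),ld("scene5")
T,e=tri(t,(298,245),s,(328,230.3));print("tip",T,e)
# bright face of shaft end: centroid of smooth light region
for n,d,c in(("t",t,(296,228)),("s",s,(337,235))):
    hsv=cv2.cvtColor(d["img"],cv2.COLOR_RGB2HSV);u,v=c
    sub=d["img"][v-14:v+15,u-14:u+15].astype(int).sum(2)//3
    print(n,c);print("row",sub[14].tolist());print("col",sub[:,14].tolist())
from plant import ctrl
print(ctrl.sense()["eef_pos"])
E
```

```text
tip [0.5330072  0.04725319 0.14991458] 0.002865550517025594
t (296, 228)
row [190, 191, 190, 191, 190, 153, 94, 155, 200, 168, 175, 174, 170, 171, 172, 173, 175, 176, 173, 169, 167, 72, 75, 39, 55, 107, 104, 105, 138]
col [182, 189, 191, 191, 191, 147, 91, 118, 157, 170, 176, 173, 171, 172, 172, 173, 176, 176, 173, 170, 128, 95, 73, 63, 124, 98, 63, 126, 179]
s (337, 235)
row [126, 129, 131, 130, 130, 120, 100, 84, 90, 131, 150, 151, 153, 152, 150, 151, 151, 150, 155, 167, 149, 141, 163, 169, 172, 177, 182, 185, 189]
col [115, 115, 115, 107, 83, 83, 115, 128, 128, 129, 151, 151, 151, 150, 150, 152, 152, 125, 105, 96, 91, 62, 49, 64, 84, 85, 84, 84, 85]
[0.45588606 0.04706774 0.21864366]
```

```bash
python3 - <<'E'
from h import *
X=tip();a=tipto([X[0],.0505,.143]);tipto([.5445,.0505,.143],start=a)
E
```

```text
xyz [0.01, 0.005, 0.012] twist [-0.0, 0.001, 0.001]
xyz [-0.029, 0.0, 0.024] twist [0.0, 0.0, 0.0]
```

arm_command(
  series=[
    {"xyz": [0.01, 0.005, 0.012], "twist": [0, 0.001, 0]},
    {"xyz": [0.01, 0.005, 0.012], "twist": [0, 0.001, 0]},
    {"xyz": [-0.005, 0.005, 0.024], "twist": [0, 0.001, 0]},
    {"xyz": [-0.019, 0.005, 0.036], "twist": [0, 0.001, 0]},
    {"xyz": [-0.019, 0.005, 0.036], "twist": [0, 0.001, 0]},
  ],
)

```text
t: 7.2
eef_pos: [0.4689, 0.0475, 0.2142]
eef_rot: [-0.0, 0.94, -0.001, 0.342]
force: [0.2, -0.0, -0.1]
width: 0.016
gripper_force: 30.0
```

arm_command(
  series=[
    {"xyz": [0, 0, 0], "twist": [0, 0, 0]},
    {"xyz": [0, 0, 0], "twist": [0, 0, 0]},
    {"xyz": [0, 0, 0], "twist": [0, 0, 0]},
  ],
)

```text
t: 7.45
eef_pos: [0.4672, 0.0475, 0.2134]
eef_rot: [0.0, 0.94, -0.001, 0.342]
force: [-0.4, 0.3, -1.1]
width: 0.0159
gripper_force: 30.0
```

```bash
python3 - <<'E'
from h import *
from plant import ctrl
print(tip(),ctrl.sense()["force"],ctrl.sense()["ft_torque"])
t=snap("top","top6");s=snap("scene","scene6")
for n,d,u,v in(("t",t,298,240),("s",s,332,236)):
    print(n);print(d["img"][v-10:v+12:1,u-8:u+9].astype(int).sum(2)//3)
E
```

```text
[0.54436184 0.04931389 0.14228571] [-0.35937809  0.26494305 -1.06779242] [0.04432937 0.37027224 0.03852227]
t
[[197 184 171 172 173 173 176 177 172 167 168 172 131  72  61  39  53]
 [191 182 174 173 174 177 176 172 167 167 172 154  90  72  50  40  73]
 [142 176 172 174 178 177 173 169 169 173 156 101  73  66  39  38  82]
 [ 86 151 161 162 165 170 171 170 161 141 103  76  77  48  35  62  94]
 [ 65  97 136 146 138 133 128 123 110  92  74  76  55  37  43  92  97]
 [101  66  91 102 108 112  94  82  80  76  80  56  39  40  75  99  99]
 [159  92  66  71  79  82  74  69  59  78  68  50  39  57  92  95  91]
 [177 155 114  70  58  56  64  64  42  70  64  61  67  91  98  95  92]
 [181 172 163 156 155 127 123 103  42  63  65  76  93  96  95  92 106]
 [189 164 174 174 119  88  97 113  62  84  87  92  99  97 101 103 109]
 [197 181 164 158 140  69  82 187  80  95  97  96  82  88 106 107 109]
 [197 193 182 151 138 131 133 203  76  89  83  88 100 101 107 106 108]
 [195 191 189 180 174 180 182 197  76  95  95  95 105 103 106  96  83]
 [194 192 191 191 192 190 193 204 142 172 172 173 173 170 102  75  
[... 1437 characters left out ...]
123 124 101  52  56  80  82  86  95 111 119 125 129 133 140]
 [124 122 122 125 111  69  47  70  83  87  89  94 100 104 113 121 132]
 [128 127 130 136 142 113  48  49  73  86  91  93  93  95 103 112 119]
 [136 145 155 163 164 139  78  40  46  65  82  90  89  92  94  93  90]
 [157 156 157 165 166 148  98  53  41  43  49  52  53  63  73  70  68]
 [158 159 162 163 165 148 103  72  65  54  47  42  41  48  51  47  58]
 [162 162 163 163 166 147 101  74  76  80  82  76  69  65  70  78  92]
 [163 163 163 164 164 140  89  74  78  82  86  87  85  84  83  87 100]
 [131 156 165 165 151 111  74  74  77  80  84  84  84  85  84  88 102]
 [105 150 167 159 128  85  70  74  79  83  84  84  84  85  84  88 104]]
```

arm_command(
  series=[
    {"xyz": [-0.004, 0, 0.003], "twist": [0, 0, 0]},
    {"xyz": [-0.008, 0, 0.006], "twist": [0, 0, 0]},
    {"xyz": [-0.008, 0, 0.006], "twist": [0, 0, 0]},
    {"xyz": [-0.008, 0, 0.006], "twist": [0, 0, 0]},
  ],
)

```text
t: 7.88
eef_pos: [0.4705, 0.0475, 0.2137]
eef_rot: [0.0, 0.94, -0.001, 0.342]
force: [-0.1, -0.4, -0.1]
width: 0.0159
gripper_force: 30.0
```

```bash
python3 - <<'E'
from h import *
from plant import ctrl
print(tip(),ctrl.sense()["force"],ctrl.sense()["ft_torque"])
E
```

```text
[0.54762142 0.04931828 0.14269728] [-0.13550393 -0.37884934 -0.06586396] [0.03528483 0.37912779 0.03888442]
```

arm_command(
  series=[
    {"xyz": [-0.003, 0, 0.002], "twist": [0, 0, 0]},
    {"xyz": [-0.005, 0, 0.004], "twist": [0, 0, 0]},
    {"xyz": [-0.005, 0, 0.004], "twist": [0, 0, 0]},
  ],
)

```text
t: 8.13
eef_pos: [0.4722, 0.0475, 0.2136]
eef_rot: [0.0, 0.94, -0.001, 0.342]
force: [-1.8, -0.8, -0.6]
width: 0.0155
gripper_force: 30.0
```

arm_command(
  series=[
    {"xyz": [-0.003, 0, 0.002], "twist": [0, 0, 0]},
    {"xyz": [-0.003, 0, 0.002], "twist": [0, 0, 0]},
    {"xyz": [-0.003, 0, 0.002], "twist": [0, 0, 0]},
  ],
)

```text
t: 8.38
eef_pos: [0.4727, 0.0477, 0.2132]
eef_rot: [0.0, 0.94, -0.001, 0.341]
force: [-2.9, -0.4, -0.0]
width: 0.016
gripper_force: 30.0
```

```bash
python3 - <<'E'
from h import *
from plant import ctrl
print(tip(),ctrl.sense()["force"],ctrl.sense()["ft_torque"])
E
```

```text
[0.54972087 0.04953158 0.14205463] [-2.87350932 -0.42622336 -0.02131646] [ 0.08848797  0.7752145  -0.00335926]
```

arm_command(
  series=[
    {"xyz": [-0.004, 0, -0.006], "twist": [0, 0, 0]},
    {"xyz": [-0.008, 0, -0.011], "twist": [0, 0, 0]},
    {"xyz": [-0.012, 0, -0.016], "twist": [0, 0, 0]},
    {"xyz": [-0.016, 0, -0.021], "twist": [0, 0, 0]},
    {"xyz": [-0.02, 0, -0.026], "twist": [0, 0, 0]},
  ],
)

```text
t: 8.8
eef_pos: [0.4724, 0.0476, 0.2232]
eef_rot: [0.0, 0.94, -0.001, 0.341]
force: [-0.2, -0.2, -1.9]
width: 0.016
gripper_force: 30.0
```

arm_command(
  series=[
    {"xyz": [-0.004, 0, -0.005], "twist": [0, 0, 0]},
    {"xyz": [-0.009, 0, -0.01], "twist": [0, 0, 0]},
    {"xyz": [-0.009, 0, -0.01], "twist": [0, 0, 0]},
  ],
)

```text
t: 9.05
eef_pos: [0.474, 0.0474, 0.2291]
eef_rot: [0.0, 0.939, -0.001, 0.343]
force: [0.1, -0.7, -1.0]
width: 0.0158
gripper_force: 30.0
```

```bash
python3 - <<'E'
from h import *
from plant import ctrl
print(tip(),ctrl.sense()["force"],ctrl.sense()["ft_torque"])
t=snap("top","top7");s=snap("scene","scene7");w=snap("wrist","wrist7")
cv2.imwrite("pics/comp7.png",np.hstack([crop(t,280,215,40,40,400,400),crop(s,312,215,40,40,400,400)]))
E
```

```text
[0.55134034 0.04918457 0.15825806] [ 0.06707227 -0.74632031 -0.99625538] [-0.06867933  0.51748574 -0.08234049]
```

```bash
python3 - <<'E'
from h import *
def asc(d,u0,u1,v0,v1):
    g=d["img"][v0:v1,u0:u1].astype(int).sum(2)//3
    return ["".join("#" if x<62 else "+" if x<88 else "." if x<125 else " " for x in r) for r in g]
for a,b in(("scene6","scene7"),("top6","top7")):
    r=(322,350,222,250) if a[0]=="s" else (282,314,214,246)
    for x,y in zip(asc(ld(a),*r),asc(ld(b),*r)):print(x+" | "+y)
    print()
E
```

```text
.  ..................++... . | ....  ...............++... .
.  ................++...   . | .....  ............++...   .
..  .............+++..    .+ | .....  ..........+++..    .+
..  ...........+++..     .++ | .....  ........+++..     .++
...  ........+++..      .+++ | ......  .....+++..      .+++
...  ......+++..        .+++ | ......  ...+++..        .+++
...  ....+++...        .++++ | ......  ..++..         .++++
....  .+++...         .+++++ | .........+........    .+++++
....  ++...        .     ..+ | .....+++. .+++++++..     ..+
..... ...                    | ....++....++.    .+.        
..++..   ..                  | ..++...  ..        ..       
++.....  .                   | ++...  ...           .      
...   ....                   | ...    .+.           .      
.     .++.                   | .      .+.            .     
      .##+.           .      |       .+#+.           .     
      .##++.          .      |      ...+++.          .     
   ....##+++...      ..      |    ... .+#++...      .+     
  ... .+#+++......   ..      |    ... .+##+......  .+.     
       .##++........
[... 2056 characters left out ...]
+++##+++##+.........
         .++++++#++###.......... |           .+###+#+++++..........
          .+##++#++#+........... |            .  . #++++...........
              ..#+++............ |                 #+#+............
  ..        ....+++............. |   ..        ... #+..............
 .+++        ++ +...+........... |  .#++        ++ +...++..........
 .++++..        +.+............. |  .++++..      . +++.............
  +++...        +.......++...... |   #++...        +.......++......
   .+..               .++#+..... |    .+..         .     .++#+....+
                       ++##..... |                 .      ++##.....
                .      +++#..... |                 .      +++#.....
```

The scene ASCII shows the ring's far arc now raised above the shaft end: the end is up. Lift slightly more, then check that it stays when the hook drops a little.

arm_command(
  series=[
    {"xyz": [-0.005, 0, -0.006], "twist": [0, 0, 0]},
    {"xyz": [-0.009, 0, -0.011], "twist": [0, 0, 0]},
    {"xyz": [-0.009, 0, -0.011], "twist": [0, 0, 0]},
    {"xyz": [-0.004, 0, -0.005], "twist": [0, 0, 0]},
    {"xyz": [0.003, 0, 0.003], "twist": [0, 0, 0]},
  ],
)

```text
t: 9.62
eef_pos: [0.4736, 0.0475, 0.2271]
eef_rot: [0.0, 0.939, -0.001, 0.343]
force: [-0.4, -0.5, 0.5]
width: 0.0157
gripper_force: 30.0
```

arm_command(
  series=[
    {"xyz": [0.002, 0, 0.002], "twist": [0, 0, 0]},
    {"xyz": [0.002, 0, 0.002], "twist": [0, 0, 0]},
  ],
)

```text
t: 9.78
eef_pos: [0.4726, 0.0476, 0.2249]
eef_rot: [0.0, 0.94, -0.001, 0.341]
force: [0.5, -0.7, -0.5]
width: 0.016
gripper_force: 30.0
```

```bash
python3 - <<'E'
from h import *
from plant import ctrl
print(tip(),ctrl.sense()["force"])
s=snap("scene","scene8")
def asc(d,u0,u1,v0,v1):
    g=d["img"][v0:v1,u0:u1].astype(int).sum(2)//3
    return ["".join("#" if x<62 else "+" if x<88 else "." if x<125 else " " for x in r) for r in g]
r=(322,350,222,246)
for x,y in zip(asc(ld("scene7"),*r),asc(s,*r)):print(x+" | "+y)
E
```

```text
[0.54964229 0.04942384 0.15383519] [ 0.52494481 -0.65162738 -0.5062627 ]
....  ...............++... . | ...  ................++... .
.....  ............++...   . | ....  .............++...   .
.....  ..........+++..    .+ | ....  ...........+++..    .+
.....  ........+++..     .++ | .....  ........+++..     .++
......  .....+++..      .+++ | .....  ......+++..      .+++
......  ...+++..        .+++ | .....  .....++..        .+++
......  ..++..         .++++ | ......  .+++....       .++++
.........+........    .+++++ | ......  +++..+++...   .+++++
.....+++. .+++++++..     ..+ | .....+.....+######+.     ..+
....++....++.    .+.         | ....++...  .++.+++#+.       
..++...  ..        ..        | ..++... ....       .+.      
++...  ...           .       | ++...  .++          .+      
...    .+.           .       | ...    .+.           ..     
.      .+.            .      | .      .+.            .     
      .+#+.           .      |        .#+.           .     
     ...+++.          .      |     .. .#++.          +     
   ... .+#++...      .+      |    ... .++++...      .+     
   ... .+##+......  .+.      |    ... ..+++......  .++     
        .##++.......++.      |         .#+++.......++.     
        .###+++....++.       |         .##++++....++.      
        .++###++++++.        |         .+###+++++++.       
        .+++#######+         |         .+++#######+        
        .+++++++#+..         |         .++++++##+..        
        .+++++++++..         |         .+++++++++..
```

Ring stays out without the hook's support. Withdraw the hook straight back.

arm_command(
  series=[
    {"xyz": [0.02, 0, -0.015], "twist": [0, 0, 0]},
    {"xyz": [0.05, 0, -0.04], "twist": [0, 0, 0]},
    {"xyz": [0.1, 0, -0.085], "twist": [0, 0, 0]},
    {"xyz": [0.17, 0, -0.143], "twist": [0, 0, 0]},
    {"xyz": [0.17, 0, -0.143], "twist": [0, 0, 0]},
  ],
)

```text
t: 10.25
eef_pos: [0.4007, 0.0484, 0.2234]
eef_rot: [-0.0, 0.94, -0.0, 0.34]
force: [-0.7, 0.3, -0.6]
width: 0.0159
gripper_force: 30.0
```

```bash
python3 - <<'E'
from h import *
s=snap("scene","scene9")
def asc(d,u0,u1,v0,v1):
    g=d["img"][v0:v1,u0:u1].astype(int).sum(2)//3
    return ["".join("#" if x<62 else "+" if x<88 else "." if x<125 else " " for x in r) for r in g]
r=(322,350,222,246)
for x,y in zip(asc(ld("scene8"),*r),asc(s,*r)):print(x+" | "+y)
G=np.load("grasp.npz");Rg=Ro.from_quat(G["q"]).as_matrix()
print(np.array(G["p"])-.18*Rg[:,2]);pl(G["p"]-.18*Rg[:,2],Rg,vmax=150)
E
```

```text
...  ................++... . | .....................++... .
....  .............++...   . | ...................++...   .
....  ...........+++..    .+ | .................+++..    .+
.....  ........+++..     .++ | ...............+++..     .++
.....  ......+++..      .+++ | .............+++..      .+++
.....  .....++..        .+++ | ............++..        .+++
......  .+++....       .++++ | ..........++....       .++++
......  +++..+++...   .+++++ | ........+++..+++....  .+++++
.....+.....+######+.     ..+ | ......++...+######+.     ..+
....++...  .++.+++#+.        | ....++... .+++.+++#+.       
..++... ....       .+.       | ..++... ....       .#.      
++...  .++          .+       | ++...  .++          .+      
...    .+.           ..      | ...    .+.           ..     
.      .+.            .      | .      .+.            .     
       .#+.           .      |        .#+.           +     
    .. .#++.          +      |     .. .#++.          +     
   ... .++++...      .+      |   .... .++++...      .+     
   ... ..+++......  .++      |   ...  ..+++......  .++     
        .#+++.......++.      |         .#+++.......++.     
        .##++++....++.       |         .##++++....++.      
        .+###+++++++.        |         .+###+++++++.       
        .+++#######+         |         .+++#######+        
        .++++++##+..         |         .++++++##+..        
        .+++++++++..         |         .+++++++++..        
[0.41426031 0.37213946 0.25044458]
xyz [-0.028, 0.36, -0.014] twist [-0.044, -0.0, -0.053]
xyz [-0.065, 0.355, 0.017] twist [-0.044, -0.0, -0.053]
xyz [-0.103, 0.343, 0.048] twist [-0.044, -0.0, -0.053]
```

arm_command(
  series=[
    {"xyz": [-0.028, 0.36, -0.014], "twist": [-0.044, 0, -0.053]},
    {"xyz": [-0.028, 0.36, -0.014], "twist": [-0.044, 0, -0.053]},
    {"xyz": [-0.028, 0.36, -0.014], "twist": [-0.044, 0, -0.053]},
    {"xyz": [-0.028, 0.36, -0.014], "twist": [-0.044, 0, -0.053]},
  ],
)

```text
t: 10.63
eef_pos: [0.4094, 0.1442, 0.2325]
eef_rot: [-0.063, 0.939, 0.021, 0.339]
force: [0.2, -0.3, -1.1]
width: 0.0159
gripper_force: 30.0
```

arm_command(
  series=[
    {"xyz": [-0.065, 0.355, 0.017], "twist": [-0.044, 0, -0.053]},
    {"xyz": [-0.065, 0.355, 0.017], "twist": [-0.044, 0, -0.053]},
    {"xyz": [-0.065, 0.355, 0.017], "twist": [-0.044, 0, -0.053]},
    {"xyz": [-0.065, 0.355, 0.017], "twist": [-0.044, 0, -0.053]},
  ],
)

```text
t: 10.97
eef_pos: [0.4137, 0.255, 0.2413]
eef_rot: [-0.129, 0.932, 0.046, 0.337]
force: [1.1, 0.2, 0.9]
width: 0.016
gripper_force: 30.0
```

arm_command(
  series=[
    {"xyz": [-0.103, 0.343, 0.048], "twist": [-0.044, 0, -0.053]},
    {"xyz": [-0.103, 0.343, 0.048], "twist": [-0.044, 0, -0.053]},
    {"xyz": [-0.103, 0.343, 0.048], "twist": [-0.044, 0, -0.053]},
    {"xyz": [-0.103, 0.343, 0.048], "twist": [-0.044, 0, -0.053]},
    {"xyz": [-0.103, 0.343, 0.048], "twist": [-0.044, 0, -0.053]},
  ],
)

```text
t: 11.38
eef_pos: [0.4167, 0.3614, 0.248]
eef_rot: [-0.193, 0.921, 0.068, 0.331]
force: [0.2, 0.5, -0.7]
width: 0.0158
gripper_force: 30.0
```

arm_command(
  series=[
    {"xyz": [0, 0, 0], "twist": [0, 0, 0]},
    {"xyz": [0, 0, 0], "twist": [0, 0, 0]},
  ],
)

```text
t: 11.55
eef_pos: [0.4164, 0.3585, 0.2475]
eef_rot: [-0.192, 0.922, 0.067, 0.331]
force: [0.3, 0.2, -1.4]
width: 0.0156
gripper_force: 30.0
```

```bash
python3 - <<'E'
from h import *
G=np.load("grasp.npz");Rg=Ro.from_quat(G["q"]).as_matrix()
a=pl(G["p"]-.10*Rg[:,2],Rg,vmax=150)
E
```

```text
xyz [-0.017, 0.045, 0.266] twist [-0.001, -0.004, -0.001]
```

arm_command(
  series=[
    {"xyz": [-0.017, 0.045, 0.0], "twist": [-0.001, -0.004, -0.001]},
    {"xyz": [-0.017, 0.045, 0.0], "twist": [-0.001, -0.004, -0.001]},
    {"xyz": [-0.017, 0.045, 0.1], "twist": [-0.001, -0.004, -0.001]},
    {"xyz": [-0.017, 0.045, 0.1], "twist": [-0.001, -0.004, -0.001]},
    {"xyz": [-0.017, 0.045, 0.1], "twist": [-0.001, -0.004, -0.001]},
  ],
)

```text
t: 11.97
eef_pos: [0.4324, 0.3794, 0.2268]
eef_rot: [-0.192, 0.92, 0.068, 0.334]
force: [-1.2, 0.7, -0.4]
width: 0.0158
gripper_force: 30.0
```

arm_command(
  series=[
    {"xyz": [0, 0, 0], "twist": [0, 0, 0]},
    {"xyz": [0, 0, 0], "twist": [0, 0, 0]},
  ],
)

```text
t: 12.13
eef_pos: [0.4326, 0.3807, 0.2291]
eef_rot: [-0.193, 0.92, 0.069, 0.335]
force: [-0.5, -0.2, -0.7]
width: 0.0161
gripper_force: 30.0
```

```bash
python3 - <<'E'
from h import *
G=np.load("grasp.npz");Rg=Ro.from_quat(G["q"]).as_matrix()
a=pl(G["p"]-.055*Rg[:,2],Rg,vmax=150)
E
```

```text
xyz [0.007, -0.002, 0.319] twist [0.0, 0.001, -0.0]
```

arm_command(
  series=[
    {"xyz": [0.007, -0.002, 0.1], "twist": [0, 0.001, 0]},
    {"xyz": [0.007, -0.002, 0.2], "twist": [0, 0.001, 0]},
    {"xyz": [0.007, -0.002, 0.3], "twist": [0, 0.001, 0]},
    {"xyz": [0.007, -0.002, 0.319], "twist": [0, 0.001, 0]},
    {"xyz": [0.007, -0.002, 0.319], "twist": [0, 0.001, 0]},
  ],
)

```text
t: 12.55
eef_pos: [0.488, 0.404, 0.1522]
eef_rot: [-0.193, 0.92, 0.068, 0.333]
force: [-0.9, -0.3, -1.0]
width: 0.0159
gripper_force: 30.0
```

arm_command(
  series=[
    {"xyz": [0, 0, 0], "twist": [0, 0, 0]},
    {"xyz": [0, 0, 0], "twist": [0, 0, 0]},
  ],
)

```text
t: 12.72
eef_pos: [0.4876, 0.4047, 0.1553]
eef_rot: [-0.193, 0.92, 0.069, 0.335]
force: [0.8, 0.8, 0.1]
width: 0.0159
gripper_force: 30.0
```

```bash
python3 - <<'E'
from h import *
G=np.load("grasp.npz");Rg=Ro.from_quat(G["q"]).as_matrix()
a=pl(G["p"],Rg,vmax=150)
E
```

```text
xyz [0.002, -0.003, 0.185] twist [0.001, 0.001, -0.0]
```

arm_command(
  series=[
    {"xyz": [0.002, -0.003, 0.05], "twist": [0.001, 0.001, 0]},
    {"xyz": [0.002, -0.003, 0.1], "twist": [0.001, 0.001, 0]},
    {"xyz": [0.002, -0.003, 0.15], "twist": [0.001, 0.001, 0]},
    {"xyz": [0.002, -0.003, 0.178], "twist": [0.001, 0.001, 0]},
    {"xyz": [0.002, -0.003, 0.183], "twist": [0.001, 0.001, 0]},
  ],
)

```text
t: 13.13
eef_pos: [0.5204, 0.4182, 0.1123]
eef_rot: [-0.193, 0.92, 0.068, 0.334]
force: [-5.2, -2.3, 5.5]
width: 0.0159
gripper_force: 30.0
```

arm_command(
  series=[
    {"xyz": [0, 0, 0], "twist": [0, 0, 0]},
    {"xyz": [0, 0, 0], "twist": [0, 0, 0]},
  ],
)

```text
t: 13.3
eef_pos: [0.52, 0.418, 0.1128]
eef_rot: [-0.193, 0.92, 0.068, 0.334]
force: [0.3, 0.5, 0.7]
width: 0.0161
gripper_force: 30.0
```

```bash
python3 - <<'E'
from h import *
G=np.load("grasp.npz");Rg=Ro.from_quat(G["q"]).as_matrix()
a=pl(G["p"],Rg,vmax=150)
E
```

```text
xyz [0.0, -0.0, 0.002] twist [-0.0, -0.0, 0.0]
```

arm_command(
  series=[
    {"xyz": [0, 0, 0], "twist": [0, 0, 0]},
    {"xyz": [0, 0, 0], "twist": [0, 0, 0]},
    {"xyz": [0, 0, 0], "twist": [0, 0, 0]},
    {"xyz": [0, 0, 0], "twist": [0, 0, 0]},
    {"xyz": [0, 0, 0], "twist": [0, 0, 0]},
  ],
  fingers=0,
)

```text
t: 13.72
eef_pos: [0.5199, 0.4176, 0.1112]
eef_rot: [-0.193, 0.92, 0.068, 0.333]
force: [-0.2, 0.2, 0.2]
width: 0.0463
gripper_force: 0.0
```

arm_command(
  series=[
    {"xyz": [0, 0, -0.04], "twist": [0, 0, 0]},
    {"xyz": [0, 0, -0.15], "twist": [0, 0, 0]},
    {"xyz": [0, 0, -0.28], "twist": [0, 0, 0]},
    {"xyz": [0, 0, -0.42], "twist": [0, 0, 0]},
    {"xyz": [0, 0, -0.56], "twist": [0, 0, 0]},
  ],
)

```text
t: 14.13
eef_pos: [0.4202, 0.3744, 0.24]
eef_rot: [-0.193, 0.921, 0.068, 0.332]
force: [1.4, 0.4, -0.3]
width: 0.079
gripper_force: 0.0
```

arm_command(
  series=[
    {"xyz": [0, 0, 0], "twist": [0, 0, 0]},
    {"xyz": [0, 0, 0], "twist": [0, 0, 0]},
  ],
)

```text
t: 14.3
eef_pos: [0.4213, 0.3757, 0.2429]
eef_rot: [-0.193, 0.92, 0.069, 0.335]
force: [0.0, 0.2, -0.2]
width: 0.092
gripper_force: 0.0
```

```bash
python3 - <<'E'
from h import *
from plant import ctrl
t=snap("top","top10");q=ctrl.sense();print(q["width"],q["eef_pos"])
T0=ld("top0")["img"].astype(int);d=np.abs(t["img"].astype(int)-T0).sum(2)
print("handle diff",d[215:275,95:130].max(1).tolist())
# view pose above ring: vertical, shaft seen by wrist camera
# camera at tool x +.069, z -.18, looks along .971z-.237x ; tool yaw 0 => x axis = -X world
R=frame(0,0);c=R@np.array([.069,0,-.18]);v=R@np.array([-.237,0,.971]);tgt=np.array([.563,.048,.158])
tcp=tgt-v*.26-c;print(tcp);pl(tcp,R)
E
```

```text
0.0932268665973686 [0.42141356 0.37522288 0.24063549]
handle diff [16, 18, 19, 22, 21, 21, 17, 17, 23, 17, 17, 18, 19, 16, 19, 20, 16, 18, 18, 23, 17, 18, 18, 19, 14, 22, 21, 15, 14, 17, 11, 19, 17, 17, 13, 14, 17, 12, 15, 16, 24, 21, 14, 15, 14, 21, 31, 15, 13, 26, 33, 34, 36, 43, 24, 26, 30, 18, 16, 17]
[0.57038 0.048   0.23046]
xyz [0.005, -0.599, 0.02] twist [0.035, 0.172, 0.099]
xyz [-0.125, -0.585, 0.042] twist [0.035, 0.172, 0.099]
```

arm_command(
  series=[
    {"xyz": [0.005, -0.599, 0.02], "twist": [0.035, 0.172, 0.099]},
    {"xyz": [0.005, -0.599, 0.02], "twist": [0.035, 0.172, 0.099]},
    {"xyz": [0.005, -0.599, 0.02], "twist": [0.035, 0.172, 0.099]},
    {"xyz": [0.005, -0.599, 0.02], "twist": [0.035, 0.172, 0.099]},
    {"xyz": [0.005, -0.599, 0.02], "twist": [0.035, 0.172, 0.099]},
  ],
)

```text
t: 14.77
eef_pos: [0.5013, 0.208, 0.2338]
eef_rot: [-0.096, 0.98, 0.033, 0.169]
force: [0.7, -0.1, -0.2]
width: 0.0937
gripper_force: 0.0
```

arm_command(
  series=[
    {"xyz": [-0.125, -0.585, 0.042], "twist": [0.035, 0.172, 0.099]},
    {"xyz": [-0.125, -0.585, 0.042], "twist": [0.035, 0.172, 0.099]},
    {"xyz": [-0.125, -0.585, 0.042], "twist": [0.035, 0.172, 0.099]},
    {"xyz": [-0.125, -0.585, 0.042], "twist": [0.035, 0.172, 0.099]},
    {"xyz": [-0.125, -0.585, 0.042], "twist": [0.035, 0.172, 0.099]},
  ],
)

```text
t: 15.18
eef_pos: [0.5752, 0.0418, 0.2251]
eef_rot: [0.003, 1.0, -0.002, -0.004]
force: [-0.1, 0.1, -0.2]
width: 0.0942
gripper_force: 0.0
```

arm_command(
  series=[
    {"xyz": [0, 0, 0], "twist": [0, 0, 0]},
    {"xyz": [0, 0, 0], "twist": [0, 0, 0]},
  ],
)

```text
t: 15.35
eef_pos: [0.5703, 0.0472, 0.2269]
eef_rot: [0.001, 1.0, -0.0, -0.004]
force: [-0.1, 0.3, -0.1]
width: 0.094
gripper_force: 0.0
```

```bash
python3 - <<'E'
from h import *
from plant import ctrl
w=snap("wrist","wrist11");t=snap("top","top11");q=ctrl.sense();print(q["eef_pos"],np.round(q["joints"],2),proj(w,[.563,.0485,.153]))
u,v=proj(w,[.563,.0485,.160]).astype(int)
g=w["img"][v-40:v+44:2,u-44:u+44].astype(int).sum(2)//3
for r in g:print("".join("#" if x<55 else "+" if x<80 else "." if x<120 else " " for x in r))
E
```

```text
[0.56943659 0.04887675 0.22853103] [-0.04  0.26  1.47 -0.    1.42 -1.61] [318.9852133  238.50027401]
.................+####+++..                                        .. .....             
....................+++.............    .                      . .....+++++++.          
............................................                   ......+++++++++.         
.............................................                    . ..+++++++++.         
..........................................++++++++.                   .++++++..         
................ .. .....................+...++.+++.                    .....           
...................................++++++.                                              
................................+++++++++.                                              
..............................+++++++++++..          ..                                 
......... ..................++++++++++++++++++++.......                                 
...... ....................++++++++.............    ...                                 
.............. . ...
[... 2015 characters left out ...]
           
++++++++.                                                                               
++++++++.                                                                               
+++++++.                                                                                
++++++        .+++.                                                                     
++++++.      +++++++++..                                                                
+++++++++...++++++++++++++++++..                            ......                      
+++++++++++++++++++++++++++++####++++++++++++++++....       ......                      
+++++++++++++++++++++++++++++################++#+.....       ....
```

```bash
python3 - <<'E'
from h import *
pl(np.array([.563,.0483,.139]),frame(0,0))
t=ld("top11");hsv=cv2.cvtColor(t["img"],cv2.COLOR_RGB2HSV)
# dish: low-saturation blob
m=((hsv[:,:,1]<40)&(hsv[:,:,2]>60)).astype(np.uint8)
n,l,st,ce=cv2.connectedComponentsWithStats(m)
for i in range(1,n):
    if st[i,4]>250 and 370<ce[i,0]<530:
        c=max(cv2.findContours((l==i).astype(np.uint8),0,2)[0],key=cv2.contourArea);e=cv2.minEnclosingCircle(c);print(st[i],ce[i].round(1),e,onz(t,*e[0],.024).round(4),onz(t,*e[0],.018).round(4))
E
```

```text
xyz [0.02, -0.002, 0.299] twist [-0.0, -0.003, 0.0]
[437   0  36  52 408] [453.3  26.4] ((450.1134338378906, 25.226890563964844), 26.673141479492188) [ 1.0523 -0.3006  0.024 ] [ 1.0556 -0.3022  0.018 ]
[403  17  43  33 285] [424.8  32.5] ((424.6700744628906, 36.479591369628906), 21.676410675048828) [ 1.0253 -0.2412  0.024 ] [ 1.0284 -0.2425  0.018 ]
[368  97  13  40 433] [374.  116.4] ((374.5, 116.5), 20.012596130371094) [ 0.8358 -0.1223  0.024 ] [ 0.838 -0.123  0.018]
[480 217  38  36 998] [498.7 234.4] ((498.8589782714844, 234.60256958007812), 18.92703628540039) [ 0.5666 -0.388   0.024 ] [ 0.5675 -0.3901  0.018 ]
[ 391  254   55   56 2327] [418.3 281.5] ((418.41241455078125, 281.4051208496094), 27.850807189941406) [ 0.4661 -0.2092  0.024 ] [ 0.4664 -0.2103  0.018 ]
```

arm_command(
  series=[
    {"xyz": [0.02, -0.002, 0.1], "twist": [0, -0.003, 0]},
    {"xyz": [0.02, -0.002, 0.2], "twist": [0, -0.003, 0]},
    {"xyz": [0.02, -0.002, 0.27], "twist": [0, -0.003, 0]},
    {"xyz": [0.02, -0.002, 0.299], "twist": [0, -0.003, 0]},
    {"xyz": [0.02, -0.002, 0.299], "twist": [0, -0.003, 0]},
  ],
)

```text
t: 15.87
eef_pos: [0.5619, 0.0487, 0.1383]
eef_rot: [-0.001, 1.0, -0.0, -0.001]
force: [0.4, -0.1, 0.3]
width: 0.0939
gripper_force: 0.0
```

arm_command(
  series=[
    {"xyz": [0, 0, 0], "twist": [0, 0, 0]},
    {"xyz": [0, 0, 0], "twist": [0, 0, 0]},
    {"xyz": [0, 0, 0], "twist": [0, 0, 0]},
    {"xyz": [0, 0, 0], "twist": [0, 0, 0]},
    {"xyz": [0, 0, 0], "twist": [0, 0, 0]},
  ],
  fingers=255,
)

```text
t: 16.28
eef_pos: [0.5649, 0.0472, 0.1409]
eef_rot: [0.0, 1.0, -0.001, 0.002]
force: [0.1, -0.1, -1.1]
width: 0.0642
gripper_force: 0.0
```

arm_command(
  series=[
    {"xyz": [0, 0, 0], "twist": [0, 0, 0]},
    {"xyz": [0, 0, 0], "twist": [0, 0, 0]},
    {"xyz": [0, 0, 0], "twist": [0, 0, 0]},
    {"xyz": [0, 0, 0], "twist": [0, 0, 0]},
    {"xyz": [0, 0, 0], "twist": [0, 0, 0]},
  ],
)

```text
t: 16.7
eef_pos: [0.5644, 0.0473, 0.1399]
eef_rot: [0.0, 1.0, -0.0, 0.001]
force: [-0.8, -0.1, 0.3]
width: 0.0354
gripper_force: 30.0
```

arm_command(
  series=[
    {"xyz": [0, 0, -0.01], "twist": [0, 0, 0]},
    {"xyz": [0, 0, -0.03], "twist": [0, 0, 0]},
    {"xyz": [0, 0, -0.06], "twist": [0, 0, 0]},
    {"xyz": [0, 0, -0.11], "twist": [0, 0, 0]},
    {"xyz": [0, 0, -0.2], "twist": [0, 0, 0]},
  ],
)

```text
t: 17.12
eef_pos: [0.5622, 0.0473, 0.199]
eef_rot: [0.0, 1.0, -0.001, -0.001]
force: [-0.2, -0.4, -0.6]
width: 0.0351
gripper_force: 30.0
```

arm_command(
  series=[
    {"xyz": [0, 0, -0.05], "twist": [0, 0, 0]},
    {"xyz": [0, 0, -0.05], "twist": [0, 0, 0]},
  ],
)

```text
t: 17.28
eef_pos: [0.5664, 0.0472, 0.2196]
eef_rot: [0.0, 1.0, -0.001, 0.005]
force: [0.6, 0.8, 0.5]
width: 0.0356
gripper_force: 30.0
```

```bash
python3 - <<'E'
from h import *
from plant import ctrl
w=snap("wrist","wrist12");q=ctrl.sense();P=np.array(q["eef_pos"]);R=Ro.from_quat(q["eef_rot"]).as_matrix();print(P,q["width"],q["gripper_force"],q["force"])
u,v=proj(w,P+R@[0,0,-.019]).astype(int);print(u,v)
g=w["img"][v-46:v+46:2,u-56:u+56].astype(int).sum(2)//3
for r in g:print("".join("#" if x<50 else "+" if x<75 else "." if x<120 else " " for x in r))
cv2.imwrite("pics/w12.png",w["img"][:,:,::-1])
a=pl(np.array([.466,-.209,.20]),frame(0,0))
E
```

```text
[0.56525023 0.04726879 0.21739936] 0.035364812610411 29.999941661953926 [ 0.00110668 -0.50216483 -0.36903805]
317 295
                ..   ..........     ....                                                                        
                 .. ............    ....                                                                        
                   ............     ....                                                                        
                      .........      ...                                                                        
                         ..           ...                                      ....                             
.....                                  ..                                     ......                            
+++++++...                              ...                                  .......                            
++++++++++..                              ..                                .......                             
++++++++++++..                              ...                              .
[... 3621 characters left out ...]
 ............+###############
################+...++....++.......++...+++++++.+++..+......+.+++.+.............                ..##############
###############++.+.++....+........++...++++++++++++++++.......................                   +#############
###############+...++++.+.+..+....+++...+++++.+.++.++++....................   .                   .#############
##############++++.++..+.+........++...+++++++++.+++++.+.................    ..                    +############
##############+.+.......+.........+....+++++.+....+++....................                ...       .############
xyz [0.166, -0.427, 0.028] twist [-0.0, 0.002, -0.0]
xyz [0.166, -0.427, 0.029] twist [-0.0, 0.002, -0.0]
```

arm_command(
  series=[
    {"xyz": [0.166, -0.427, 0.028], "twist": [0, 0.002, 0]},
    {"xyz": [0.166, -0.427, 0.028], "twist": [0, 0.002, 0]},
    {"xyz": [0.166, -0.427, 0.028], "twist": [0, 0.002, 0]},
    {"xyz": [0.166, -0.427, 0.028], "twist": [0, 0.002, 0]},
  ],
)

```text
t: 17.67
eef_pos: [0.5111, -0.0845, 0.205]
eef_rot: [0.001, 1.0, -0.002, -0.003]
force: [-0.1, -0.3, -0.1]
width: 0.0352
gripper_force: 30.0
```

arm_command(
  series=[
    {"xyz": [0.166, -0.427, 0.029], "twist": [0, 0.002, 0]},
    {"xyz": [0.166, -0.427, 0.029], "twist": [0, 0.002, 0]},
    {"xyz": [0.166, -0.427, 0.029], "twist": [0, 0.002, 0]},
    {"xyz": [0.166, -0.427, 0.029], "twist": [0, 0.002, 0]},
    {"xyz": [0.166, -0.427, 0.029], "twist": [0, 0.002, 0]},
  ],
)

```text
t: 18.08
eef_pos: [0.463, -0.211, 0.197]
eef_rot: [0.002, 1.0, -0.0, -0.004]
force: [0.9, 0.0, -0.4]
width: 0.0355
gripper_force: 30.0
```

arm_command(
  series=[
    {"xyz": [0, 0, 0], "twist": [0, 0, 0]},
    {"xyz": [0, 0, 0], "twist": [0, 0, 0]},
  ],
)

```text
t: 18.25
eef_pos: [0.4648, -0.2074, 0.1978]
eef_rot: [-0.0, 1.0, 0.0, -0.003]
force: [0.0, -1.2, 0.6]
width: 0.0354
gripper_force: 30.0
```

```bash
python3 - <<'E'
from h import *
from plant import ctrl
q=ctrl.sense();print(q["eef_pos"],q["width"],q["gripper_force"])
pl(np.array([.466,-.209,.012]),frame(0,0))
E
```

```text
[ 0.46480183 -0.20744789  0.19777362] 0.035424341932884705 30.000068172812462
xyz [-0.007, -0.005, 0.619] twist [0.0, -0.003, 0.0]
```

arm_command(
  series=[
    {"xyz": [-0.007, -0.005, 0.13], "twist": [0, -0.003, 0]},
    {"xyz": [-0.007, -0.005, 0.26], "twist": [0, -0.003, 0]},
    {"xyz": [-0.007, -0.005, 0.39], "twist": [0, -0.003, 0]},
    {"xyz": [-0.007, -0.005, 0.5], "twist": [0, -0.003, 0]},
    {"xyz": [-0.007, -0.005, 0.58], "twist": [0, -0.003, 0]},
  ],
)

```text
t: 18.67
eef_pos: [0.465, -0.2076, 0.0215]
eef_rot: [-0.001, 1.0, 0.001, -0.001]
force: [-0.7, -0.1, 0.5]
width: 0.0352
gripper_force: 30.0
```

arm_command(
  series=[
    {"xyz": [0, 0, 0.02], "twist": [0, 0, 0]},
    {"xyz": [0, 0, 0.035], "twist": [0, 0, 0]},
    {"xyz": [0, 0, 0.035], "twist": [0, 0, 0]},
  ],
)

```text
t: 18.92
eef_pos: [0.4665, -0.2098, 0.0137]
eef_rot: [-0.001, 1.0, -0.001, 0.0]
force: [-0.2, 0.5, 0.2]
width: 0.0356
gripper_force: 30.0
```

arm_command(
  series=[
    {"xyz": [0, 0, 0], "twist": [0, 0, 0]},
    {"xyz": [0, 0, 0], "twist": [0, 0, 0]},
    {"xyz": [0, 0, 0], "twist": [0, 0, 0]},
    {"xyz": [0, 0, 0], "twist": [0, 0, 0]},
  ],
  fingers=100,
)

```text
t: 19.25
eef_pos: [0.4664, -0.2111, 0.0148]
eef_rot: [0.0, 1.0, -0.001, 0.001]
force: [0.3, 0.4, 0.8]
width: 0.0562
gripper_force: 0.0
```

arm_command(
  series=[
    {"xyz": [0, 0, -0.05], "twist": [0, 0, 0]},
    {"xyz": [0, 0, -0.14], "twist": [0, 0, 0]},
    {"xyz": [0, 0, -0.28], "twist": [0, 0, 0]},
    {"xyz": [0, 0, -0.42], "twist": [0, 0, 0]},
    {"xyz": [0, 0, -0.5], "twist": [0, 0, 0]},
  ],
)

```text
t: 19.67
eef_pos: [0.4671, -0.2115, 0.1684]
eef_rot: [0.0, 1.0, -0.002, 0.003]
force: [-0.2, -1.1, -0.6]
width: 0.057
gripper_force: 0.0
```

```bash
python3 - <<'E'
from h import *
from plant import ctrl
w=snap("wrist","wrist13");q=ctrl.sense();P=np.array(q["eef_pos"]);print(P,q["width"])
u,v=proj(w,[.466,-.209,.006]).astype(int);print(u,v)
g=w["img"][v-60:v+60:3,u-60:u+60:2].astype(int).sum(2)//3
for r in g:print("".join("#" if x<50 else "+" if x<75 else "." if x<110 else " " for x in r))
E
```

```text
[ 0.46938845 -0.21290366  0.17214355] 0.05711070543813132
320 220
+++++++++++++++++++++.                                      
++++++++++++++++.               ......                      
++++++++++++++.               .............                 
++++++++++++                         ..+++++++.             
#########+                             .++++++++.   ........
########.                              .....++++++.   ...+++
++++++.                                  .....++++++.       
+++++                                      .....++++++      
+++.                                       .......+++++.    
+++                                         .......+++++.   
++                                          ........+++++.  
+                                           .........+++++. 
                                              ........+++++ 
                                              .........+++++
                            ..+.              .........+++++
                      ..++.   +++++.          ..........++++
                    ...#++       .#++         ..........++
[... 705 characters left out ...]
           ............++++++
                                        .............+++++++
                                        ............+++++++.
.                                      ............+++++++. 
+.                                   .............+++++++.  
++.                                .............++++++++.  +
+++.                              .............++++++++.  ++
..++.                         ..............+++++++++..  +++
    ...                    ..............+.+++++++++.  .++++
#                      ......+......++++++++++++++.  .+++##+
#                    . ...++++++++..++++++++++++.   +++++###
#                    ........+++.++++.++++++++.    ++++++###
```

Ring lies flat in the dish, centred. Next: go above the pulley and measure its keyway, and the gear's yaw from the motor edges.

```bash
python3 - <<'E'
from h import *
pl(np.array([.565,-.389,.16]),frame(0,0))
t=ld("top5");img=t["img"];hsv=cv2.cvtColor(img,cv2.COLOR_RGB2HSV)
m=(hsv[:,:,1]<60)
L=[];Rr=[]
for v in range(112,192,4):
    r=np.where(m[v,250:335])[0]
    # longest run
    runs=np.split(r,np.where(np.diff(r)>1)[0]+1);k=max(runs,key=len);print(v,250+k[0],250+k[-1],end="; ")
g=cv2.cvtColor(img,cv2.COLOR_RGB2GRAY)
ls=cv2.createLineSegmentDetector().detect(g[95:275,245:340])[0][:,0]+[245,95,245,95]
print()
for a in ls:
    d=np.hypot(a[2]-a[0],a[3]-a[1])
    if d>13:
        p,q=onz(t,a[0],a[1],.06),onz(t,a[2],a[3],.06);w=np.degrees(np.arctan2(*(q-p)[[1,0]]));print(a.round(1),d.round(1),"ang mod90",((w+45)%90-45).round(2))
E
```

```text
xyz [-0.159, -0.293, 0.025] twist [-0.002, 0.003, -0.0]
xyz [-0.159, -0.293, 0.023] twist [-0.002, 0.003, -0.0]
112 271 310; 116 270 316; 120 269 318; 124 268 319; 128 268 318; 132 267 318; 136 266 317; 140 265 315; 144 264 317; 148 263 316; 152 263 315; 156 262 315; 160 261 314; 164 260 313; 168 260 305; 172 259 312; 176 258 311; 180 257 310; 184 257 310; 188 255 309; 
[294.4 200.6 269.2 196.6] 25.5 ang mod90 -9.79
[265.  198.2 257.  244.4] 46.9 ang mod90 -9.42
[260.1 243.5 253.  258.6] 16.8 ang mod90 -24.67
[254.5 260.  281.7 264.2] 27.6 ang mod90 -9.25
[311.  211.3 293.5 207.6] 17.9 ang mod90 -12.25
[320.1 119.3 317.8 136.8] 17.7 ang mod90 -7.42
[300.8 257.4 314.4 253.1] 14.2 ang mod90 17.4
[285.6 126.  271.9 126.4] 13.8 ang mod90 1.42
[300.7 128.7 284.7 126. ] 16.2 ang mod90 -10.18
[297.8 106.5 315.2 113. ] 18.6 ang mod90 -21.43
[262.  181.9 270.8 141.9] 40.9 ang mod90 -11.81
[296.7 184.2 273.  180.3] 24.0 ang mod90 -9.91
[291.6 208.8 277.3 216.7] 16.3 ang mod90 28.98
[267.8 136.8 261.2 172. ] 35.8 ang mod90 -10.01
[296.5 178.1 301.9 145.4] 33.1 ang mod90 -9.36
[272.4 241.2 282.5
[... 272 characters left out ...]
252.  321.7 237.4] 16.2 ang mod90 -25.86
[303.1 193.7 268.1 189.5] 35.2 ang mod90 -7.33
[321.2 269.5 330.3 215.6] 54.7 ang mod90 -10.1
[316.2 137.2 301.6 128.6] 16.9 ang mod90 -31.56
[260.5 186.6 286.9 189. ] 26.5 ang mod90 -5.6
[279.5 268.2 258.1 265.9] 21.5 ang mod90 -6.65
[258.6 172.  261.6 156.8] 15.4 ang mod90 -10.38
[245.6 152.1 263.1 152.1] 17.5 ang mod90 -0.34
[260.6 155.5 245.6 155.5] 15.0 ang mod90 -0.34
[267.6 259.1 271.1 243.2] 16.3 ang mod90 -12.14
[316.9 151.8 338.1 151.8] 21.3 ang mod90 -0.48
[274.5 205.9 289.5 205.2] 15.0 ang mod90 2.54
[283.1 123.1 299.3 125.8] 16.4 ang mod90 -10.15
[338.1 155.  316.9 154.9] 21.3 ang mod90 -0.41
[320.6 111.7 338.2 112.5] 17.5 ang mod90 -2.85
```

Gear yaw from many consistent edges: −9.7° (−0.169 rad).

arm_command(
  series=[
    {"xyz": [-0.2, -0.4, 0.03], "twist": [0, 0.003, 0]},
    {"xyz": [-0.2, -0.4, 0.03], "twist": [0, 0.003, 0]},
    {"xyz": [-0.2, -0.4, 0.03], "twist": [0, 0.003, 0]},
    {"xyz": [-0.2, -0.4, 0.03], "twist": [0, 0.003, 0]},
    {"xyz": [-0.2, -0.4, 0.03], "twist": [0, 0.003, 0]},
  ],
  fingers=0,
)

```text
t: 20.13
eef_pos: [0.5263, -0.3332, 0.1539]
eef_rot: [0.001, 1.0, -0.001, -0.003]
force: [1.0, 0.5, 0.3]
width: 0.0872
gripper_force: 0.0
```

arm_command(
  series=[
    {"xyz": [-0.118, -0.186, 0.018], "twist": [0, 0.003, 0]},
    {"xyz": [-0.118, -0.186, 0.018], "twist": [0, 0.003, 0]},
    {"xyz": [-0.118, -0.186, 0.018], "twist": [0, 0.003, 0]},
    {"xyz": [-0.118, -0.186, 0.018], "twist": [0, 0.003, 0]},
    {"xyz": [-0.118, -0.186, 0.018], "twist": [0, 0.003, 0]},
  ],
)

```text
t: 20.55
eef_pos: [0.5599, -0.3843, 0.1493]
eef_rot: [-0.0, 1.0, 0.0, -0.006]
force: [0.2, -0.3, -0.3]
width: 0.0944
gripper_force: 0.0
```

```bash
python3 - <<'E'
from h import *
from plant import ctrl
w=snap("wrist","wrist14");q=ctrl.sense();print(q["eef_pos"],q["width"])
u,v=proj(w,[.567,-.389,.04]).astype(int);print(u,v)
cv2.imwrite("pics/w14.png",crop(w,u-64,v-48,128,96,768,576))
np.save("uv14.npy",[u,v])
E
```

```text
[ 0.56001454 -0.38430598  0.14966498] 0.09382487471565835
311 246
```

View pics/w14.png

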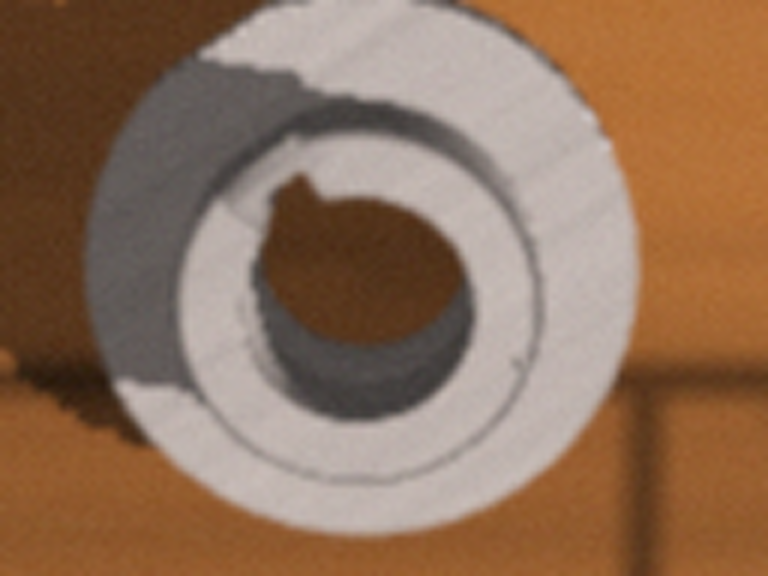

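Pulley crop: boss centre ≈(361,307), keyway at upper left with corners ≈(300,175) and (325,200). Compute centre and keyway angle on the z=40 mm plane.

```bash
python3 - <<'E'
from h import *
w=ld("wrist14");u,v=np.load("uv14.npy");f=lambda x,y:onz(w,u-64+(x+.5)/6-.5,v-48+(y+.5)/6-.5,.04)
g=cv2.cvtColor(w["img"],cv2.COLOR_RGB2GRAY).astype(np.float32)
c=(f(180,307)+f(540,307)+f(360,130)+f(360,485))/4
print("c",c,np.linalg.norm(f(180,307)-f(540,307)),np.linalg.norm(f(360,130)-f(360,485)))
def samp(c,r,a): 
    p=np.array([proj(w,[c[0]+r*np.cos(k),c[1]+r*np.sin(k),.04]) for k in a],np.float32)
    return cv2.remap(g,p[:,0].reshape(1,-1),p[:,1].reshape(1,-1),cv2.INTER_LINEAR)[0]
a=np.radians(np.arange(150,290,2))
for r in(.0170,.018,.019,.022):
    s=samp(c,r,a);print(r,(s).astype(int).tolist())
    if r<.02:
        lo=np.degrees(a[s<125]);print(" dark",lo.min(),lo.max(),lo.mean())
# bore centre from bright/dark edge at keyway-free top half: radial scan
for k in np.radians([100,130,160,190]):
    rr=np.arange(.010,.022,.0004);s=np.array([samp(c,r,[k])[0] for r in rr]);i=np.argmax(np.diff(s));print(np.degrees(k),rr[i])
E
```

```text
c [ 0.56936458 -0.39276963  0.04      ] 0.04869253915180088 0.049637029600651264
0.017 [179, 180, 182, 183, 183, 184, 186, 183, 181, 180, 177, 177, 177, 179, 179, 178, 178, 181, 176, 175, 175, 174, 168, 157, 136, 99, 73, 61, 59, 60, 60, 56, 57, 59, 59, 62, 71, 82, 99, 113, 124, 139, 154, 163, 165, 172, 178, 176, 173, 176, 177, 177, 178, 180, 180, 179, 179, 177, 175, 173, 172, 174, 176, 178, 182, 184, 182, 178, 172, 170]
 dark 200.0 230.0 215.0
0.018 [184, 183, 185, 186, 185, 185, 185, 182, 179, 179, 180, 180, 180, 179, 180, 179, 178, 179, 179, 178, 177, 177, 178, 171, 151, 119, 81, 66, 60, 61, 60, 59, 59, 60, 68, 88, 112, 131, 142, 147, 149, 161, 172, 177, 174, 174, 176, 176, 176, 177, 177, 179, 182, 179, 179, 179, 179, 182, 182, 182, 182, 182, 184, 184, 181, 183, 181, 179, 177, 176]
 dark 200.0 222.0 211.0
0.019 [181, 182, 186, 186, 185, 184, 183, 182, 179, 179, 180, 180, 180, 180, 178, 178, 176, 176, 179, 179, 181, 180, 179, 177, 163, 130, 92, 65, 63, 66, 65, 66, 65, 75, 84, 120, 142, 156, 160, 157, 157, 161, 174, 176, 178, 177, 176, 176, 176, 176, 176, 179, 179, 179, 180, 180, 178, 181, 181, 182, 183, 183, 183, 183, 183, 181, 180, 177, 176, 174]
 dark 202.0 220.0 211.0
0.022 [184, 183, 184, 182, 180, 180, 179, 180, 179, 179, 177, 178, 179, 179, 179, 180, 181, 180, 178, 176, 173, 171, 169, 166, 166, 166, 161, 160, 158, 157, 155, 153, 151, 151, 152, 151, 149, 149, 150, 149, 152, 158, 172, 178, 179, 179, 178, 178, 179, 179, 178, 176, 176, 173, 174, 178, 179, 179, 179, 178, 182, 181, 182, 182, 182, 182, 182, 183, 181, 175]
100.0 0.015199999999999991
130.0 0.014799999999999992
160.0 0.015199999999999991
190.0 0.015199999999999991
```

```bash
python3 - <<'E'
from h import *
pl(np.array([.569,-.392,.022]),frame(0,0))
E
```

```text
xyz [-0.035, -0.026, 0.425] twist [0.0, -0.006, 0.0]
```

arm_command(
  series=[
    {"xyz": [-0.035, -0.026, 0.1], "twist": [0, -0.006, 0]},
    {"xyz": [-0.035, -0.026, 0.2], "twist": [0, -0.006, 0]},
    {"xyz": [-0.035, -0.026, 0.28], "twist": [0, -0.006, 0]},
    {"xyz": [-0.035, -0.026, 0.28], "twist": [0, -0.006, 0]},
    {"xyz": [-0.035, -0.026, 0.28], "twist": [0, -0.006, 0]},
  ],
)

```text
t: 21.02
eef_pos: [0.5694, -0.3924, 0.0648]
eef_rot: [-0.0, 1.0, 0.0, -0.001]
force: [-0.3, -1.1, -0.3]
width: 0.0938
gripper_force: 0.0
```

```bash
python3 - <<'E'
from h import *
pl(np.array([.569,-.392,.022]),frame(0,0))
E
```

```text
xyz [0.001, 0.001, 0.143] twist [0.0, -0.001, 0.0]
```

arm_command(
  series=[
    {"xyz": [0.001, 0.001, 0.07], "twist": [0, 0, 0]},
    {"xyz": [0.001, 0.001, 0.12], "twist": [0, 0, 0]},
    {"xyz": [0.001, 0.001, 0.142], "twist": [0, 0, 0]},
    {"xyz": [0.001, 0.001, 0.142], "twist": [0, 0, 0]},
    {"xyz": [0.001, 0.001, 0.142], "twist": [0, 0, 0]},
  ],
  fingers=255,
)

```text
t: 21.43
eef_pos: [0.571, -0.3943, 0.0243]
eef_rot: [-0.0, 1.0, -0.001, 0.001]
force: [0.1, -0.3, 0.4]
width: 0.0641
gripper_force: 0.0
```

arm_command(
  series=[
    {"xyz": [0, 0, 0], "twist": [0, 0, 0]},
    {"xyz": [0, 0, 0], "twist": [0, 0, 0]},
    {"xyz": [0, 0, 0], "twist": [0, 0, 0]},
    {"xyz": [0, 0, 0], "twist": [0, 0, 0]},
  ],
)

```text
t: 21.77
eef_pos: [0.571, -0.394, 0.0243]
eef_rot: [0.0, 1.0, -0.001, 0.001]
force: [-0.4, 1.4, 6.6]
width: 0.0497
gripper_force: 30.0
```

```bash
python3 - <<'E'
from h import *
from plant import ctrl
q=ctrl.sense();print(q["eef_pos"],q["width"],q["gripper_force"],Ro.from_quat(q["eef_rot"]).as_rotvec(),np.round(q["joints"],2))
np.savez("pg.npz",p=q["eef_pos"],q=q["eef_rot"])
E
```

```text
[ 0.57102147 -0.39401417  0.02429555] 0.04968131926900662 30.00519652850926 [ 5.27298798e-04  3.13885905e+00 -2.96944611e-03] [-0.7   0.58  1.48  0.    1.08 -2.28]
```

arm_command(
  series=[
    {"xyz": [0, 0, -0.05], "twist": [0, 0, 0]},
    {"xyz": [0, 0, -0.15], "twist": [0, 0, 0]},
    {"xyz": [0, 0, -0.28], "twist": [0, 0, 0]},
    {"xyz": [0, 0, -0.41], "twist": [0, 0, 0]},
    {"xyz": [0, 0, -0.54], "twist": [0, 0, 0]},
  ],
)

```text
t: 22.18
eef_pos: [0.5694, -0.3935, 0.1852]
eef_rot: [0.0, 1.0, -0.0, -0.001]
force: [0.7, -0.7, -2.6]
width: 0.0497
gripper_force: 30.0
```

arm_command(
  series=[
    {"xyz": [0, 0, -0.25], "twist": [0, 0, 0]},
    {"xyz": [0, 0, -0.25], "twist": [0, 0, 0]},
    {"xyz": [0, 0, -0.25], "twist": [0, 0, 0]},
    {"xyz": [0, 0, -0.25], "twist": [0, 0, 0]},
  ],
)

```text
t: 22.52
eef_pos: [0.5706, -0.3944, 0.2614]
eef_rot: [0.0, 1.0, -0.002, 0.002]
force: [-0.3, -0.3, -3.8]
width: 0.0499
gripper_force: 30.0
```

```bash
python3 - <<'E'
from h import *
from plant import ctrl
w=snap("wrist","wrist15");q=ctrl.sense();P=np.array(q["eef_pos"]);R=Ro.from_quat(q["eef_rot"]).as_matrix();print(P,q["width"],q["gripper_force"])
g=cv2.cvtColor(w["img"],cv2.COLOR_RGB2GRAY).astype(np.float32)
zt=P[2]+.0157
u,v=proj(w,[P[0],P[1],zt]);print(u,v,"z top",zt)
u,v=int(u),int(v)
for r in g[v-70:v+50:3,u-64:u+64:2]:print("".join("#" if x<70 else "+" if x<110 else "." if x<140 else " " for x in r))
Y=frame(0)[:,1]
tgt=np.array([.5634,.0485,.27]);Rp=R@Ro.from_rotvec([0,0,.798]).as_matrix()
pl(tgt,Rp)
E
```

```text
[ 0.56956268 -0.39345846  0.25861424] 0.04964543125139442 29.999220902100205
319.0759496181901 292.6415114183607 z top 0.2743142423851275
+++++++++++++++                                          +++++++
+++++++++++++.+.                                           +++++
..+++++++++++++++++.++...                                   ....
.+.+++++++++++++++++++++++++                                  ..
.++++++++++++++.++++++++++++++++++++.                          .
+++++++++++++++++++++++++++++++++++++++++.                      
+++++++++++.+++++++++++++++++++++++++++++++.                    
++++++++++++++++++++++++++++++++++++++++++++..                  
++++++++++++++++++++++ ....          ..+++++....                
+++++++++++++++++++.                      .++....               
++++++++++++++++++.                          .+..               
++++++++++++++++++++.                          .+.              
+++++++++++++++++++++....+...                    ..             
++++++++++++++++++++......++++++++++...            +            
+++++++++++++++++++++.+..+......+...+.+++++++       
[... 1095 characters left out ...]
+.              ######
####.                ..++++++++++++++++++.                .#####
####                    +++++++++++++++                    #####
####                        ...+...                        #####
#####+                                                    +#####
#######.                                                .+++####
########+.                                            ..++######
###########+                                        ......++####
############++.                                  +...........+##
xyz [0.007, 0.491, -0.013] twist [-0.0, -0.0, 0.133]
xyz [0.136, 0.472, -0.013] twist [-0.0, -0.0, 0.133]
xyz [0.255, 0.42, -0.013] twist [-0.0, -0.0, 0.133]
```

arm_command(
  series=[
    {"xyz": [0.007, 0.491, -0.013], "twist": [0, 0, 0.133]},
    {"xyz": [0.007, 0.491, -0.013], "twist": [0, 0, 0.133]},
    {"xyz": [0.007, 0.491, -0.013], "twist": [0, 0, 0.133]},
    {"xyz": [0.007, 0.491, -0.013], "twist": [0, 0, 0.133]},
    {"xyz": [0.007, 0.491, -0.013], "twist": [0, 0, 0.133]},
  ],
)

```text
t: 22.98
eef_pos: [0.5661, -0.2399, 0.2603]
eef_rot: [0.13, 0.991, 0.002, -0.003]
force: [0.9, -0.2, -2.6]
width: 0.0495
gripper_force: 30.0
```

arm_command(
  series=[
    {"xyz": [0.136, 0.472, -0.013], "twist": [0, 0, 0.133]},
    {"xyz": [0.136, 0.472, -0.013], "twist": [0, 0, 0.133]},
    {"xyz": [0.136, 0.472, -0.013], "twist": [0, 0, 0.133]},
    {"xyz": [0.136, 0.472, -0.013], "twist": [0, 0, 0.133]},
    {"xyz": [0.136, 0.472, -0.013], "twist": [0, 0, 0.133]},
  ],
)

```text
t: 23.4
eef_pos: [0.5641, -0.0938, 0.2643]
eef_rot: [0.261, 0.965, 0.001, -0.003]
force: [0.3, 1.0, -2.6]
width: 0.0495
gripper_force: 30.0
```

arm_command(
  series=[
    {"xyz": [0.255, 0.42, -0.013], "twist": [0, 0, 0.133]},
    {"xyz": [0.255, 0.42, -0.013], "twist": [0, 0, 0.133]},
    {"xyz": [0.255, 0.42, -0.013], "twist": [0, 0, 0.133]},
    {"xyz": [0.255, 0.42, -0.013], "twist": [0, 0, 0.133]},
    {"xyz": [0.255, 0.42, -0.013], "twist": [0, 0, 0.133]},
  ],
)

```text
t: 23.82
eef_pos: [0.5626, 0.053, 0.2682]
eef_rot: [0.386, 0.922, 0.0, -0.002]
force: [0.5, 0.7, -2.9]
width: 0.0501
gripper_force: 30.0
```

arm_command(
  series=[
    {"xyz": [0, 0, 0], "twist": [0, 0, 0]},
    {"xyz": [0, 0, 0], "twist": [0, 0, 0]},
  ],
)

```text
t: 23.98
eef_pos: [0.5634, 0.0471, 0.2688]
eef_rot: [0.389, 0.921, -0.002, -0.001]
force: [1.1, -0.1, -2.8]
width: 0.0496
gripper_force: 30.0
```

```bash
cat >> h.py <<'E'
RP=frame(-.798,0)
def st():
    from plant import ctrl
    q=ctrl.sense();R=Ro.from_quat(q["eef_rot"]).as_matrix();print("t",q["t"],np.round(q["eef_pos"],4),"yaw",np.arctan2(R[0,1]*-1,R[1,1]).round(4),"F",np.round(q["force"],1),"M",np.round(q["ft_torque"],2),q["width"].__round__(4))
E
python3 - <<'E'
from h import *
st();pl(np.array([.564,.048,.20]),RP)
# re-check shaft centre in wrist11 with ring gone? use top0 & wrist4 shaft-face centroid
E
```

```text
t 23.9833 [0.5634 0.0471 0.2688] yaw -0.7983 F [ 1.1 -0.1 -2.8] M [-0.04  0.01 -0.  ] 0.0496
xyz [0.001, 0.004, 0.229] twist [-0.002, 0.0, -0.0]
```

arm_command(
  series=[
    {"xyz": [0.001, 0.004, 0.1], "twist": [-0.002, 0, 0]},
    {"xyz": [0.001, 0.004, 0.18], "twist": [-0.002, 0, 0]},
    {"xyz": [0.001, 0.004, 0.236], "twist": [-0.002, 0, 0]},
    {"xyz": [0.001, 0.004, 0.236], "twist": [-0.002, 0, 0]},
    {"xyz": [0.001, 0.004, 0.236], "twist": [-0.002, 0, 0]},
  ],
)

```text
t: 24.4
eef_pos: [0.564, 0.0476, 0.1987]
eef_rot: [0.39, 0.921, 0.001, 0.0]
force: [-0.0, -0.2, -2.9]
width: 0.0497
gripper_force: 30.0
```

arm_command(
  series=[
    {"xyz": [0, 0, 0], "twist": [0, 0, 0]},
    {"xyz": [0, 0, 0], "twist": [0, 0, 0]},
  ],
)

```text
t: 24.57
eef_pos: [0.5657, 0.0486, 0.2014]
eef_rot: [0.389, 0.921, 0.002, 0.003]
force: [0.6, 0.7, -2.6]
width: 0.0496
gripper_force: 30.0
```

```bash
python3 - <<'E'
from h import *
st();pl(np.array([.564,.048,.185]),RP)
w=snap("wrist","wrist16")
g=cv2.cvtColor(w["img"],cv2.COLOR_RGB2GRAY)
for r in g[225:345:3,255:385:2]:print("".join("#" if x<70 else "+" if x<100 else "." if x<135 else "-" if x<165 else " " for x in r))
E
```

```text
t 24.5667 [0.5657 0.0486 0.2014] yaw -0.7991 F [ 0.6  0.7 -2.6] M [-0.08  0.02 -0.06] 0.0496
xyz [0.003, -0.006, 0.054] twist [0.003, 0.002, -0.001]
 ..++-                                                    -      
.+.                                                              
..                                                               
-                        --..-------                             
                     -++.....--------                            
                   -++++.....------                              
                 .+++++............--                            
             -+++++++.-..----     ---....-                       
           -.++++#+.                     -..-                    
         -.++++++.                          -..                  
       -..+++++.-                              ..                
     -...++++.-      -++.                       -.-              
-- -.+...+++.      .+++++.                        -.             
..++....++.-     .++++++++...++++++.-               .            
...++...+.-      -.##++++++
[... 988 characters left out ...]
+++++++++++++++++##++..+..+..+  .#######
#####+...          - --+++++++++++++++++++#++....++.+.-   #######
#####.....           .+##++++++++++++++++++......+..+-    .######
####+......          ..++++++++++++++++++..+....+...       ######
####+.....++-     -.......+++++++++++....++++......        ######
#####+.....++.  -.........+..+....+.....+...+..+.-       -+######
###+...++......++........+....+..+++.+...+.....-       -+########
##+...+##++......++...+++..+....+++++++......-       -+##########
##.....+###++.......+++.......+.+.+.......-        .#############
#+...+########++........++...........-          -+###############
#..+##############++....-                   -+###################
```

arm_command(
  series=[
    {"xyz": [0, 0, 0], "twist": [0, 0, 0]},
    {"xyz": [0, 0, 0], "twist": [0, 0, 0]},
    {"xyz": [0, 0, 0], "twist": [0, 0, 0]},
  ],
)

```text
t: 24.87
eef_pos: [0.5648, 0.0494, 0.2005]
eef_rot: [0.388, 0.921, 0.002, 0.002]
force: [0.6, -0.5, -2.2]
width: 0.0498
gripper_force: 30.0
```

arm_command(
  series=[
    {"xyz": [0, 0, 0], "twist": [0, 0, 0]},
    {"xyz": [0, 0, 0], "twist": [0, 0, 0]},
  ],
)

```text
t: 25.03
eef_pos: [0.5645, 0.0495, 0.2001]
eef_rot: [0.388, 0.921, 0.001, 0.001]
force: [0.4, -0.5, -3.3]
width: 0.0497
gripper_force: 30.0
```

```bash
python3 - <<'E'
from h import *
st();pl(np.array([.564,.048,.185]),RP)
E
```

```text
t 25.0333 [0.5645 0.0495 0.2001] yaw -0.7979 F [ 0.4 -0.5 -3.3] M [-0.01 -0.04 -0.04] 0.0497
xyz [-0.002, -0.005, 0.05] twist [0.002, 0.001, 0.0]
```

arm_command(
  series=[
    {"xyz": [-0.002, -0.005, 0.02], "twist": [0.002, 0.001, 0]},
    {"xyz": [-0.002, -0.005, 0.035], "twist": [0.002, 0.001, 0]},
    {"xyz": [-0.002, -0.005, 0.05], "twist": [0.002, 0.001, 0]},
    {"xyz": [-0.002, -0.005, 0.05], "twist": [0.002, 0.001, 0]},
    {"xyz": [-0.002, -0.005, 0.05], "twist": [0.002, 0.001, 0]},
  ],
)

```text
t: 25.45
eef_pos: [0.5636, 0.0479, 0.1842]
eef_rot: [0.389, 0.921, -0.0, -0.001]
force: [-0.3, -0.1, -2.7]
width: 0.0499
gripper_force: 30.0
```

arm_command(
  series=[
    {"xyz": [0, 0, 0.01], "twist": [0, 0, 0]},
    {"xyz": [0, 0, 0.02], "twist": [0, 0, 0]},
    {"xyz": [0, 0, 0.03], "twist": [0, 0, 0]},
    {"xyz": [0, 0, 0.03], "twist": [0, 0, 0]},
    {"xyz": [0, 0, 0.03], "twist": [0, 0, 0]},
  ],
)

```text
t: 25.87
eef_pos: [0.5641, 0.0477, 0.1758]
eef_rot: [0.389, 0.921, -0.0, -0.0]
force: [-0.1, -0.6, -3.0]
width: 0.05
gripper_force: 30.0
```

```bash
python3 - <<'E'
from h import *
st();pl(np.array([.564,.048,.165]),RP)
E
```

```text
t 25.8667 [0.5641 0.0477 0.1758] yaw -0.7982 F [-0.1 -0.6 -3. ] M [-0.15 -0.11  0.04] 0.05
xyz [0.001, 0.0, 0.036] twist [-0.0, -0.0, -0.0]
```

Bore is over the full shaft without contact. Continue to the key.

arm_command(
  series=[
    {"xyz": [0, 0, 0.01], "twist": [0, 0, 0]},
    {"xyz": [0, 0, 0.02], "twist": [0, 0, 0]},
    {"xyz": [0, 0, 0.03], "twist": [0, 0, 0]},
    {"xyz": [0, 0, 0.04], "twist": [0, 0, 0]},
    {"xyz": [0, 0, 0.05], "twist": [0, 0, 0]},
  ],
)

```text
t: 26.28
eef_pos: [0.5642, 0.0478, 0.1607]
eef_rot: [0.389, 0.921, -0.0, 0.0]
force: [1.0, -0.5, -1.8]
width: 0.0495
gripper_force: 30.0
```

arm_command(
  series=[
    {"xyz": [0, 0, 0.005], "twist": [0, 0, 0]},
    {"xyz": [0, 0, 0.01], "twist": [0, 0, 0]},
    {"xyz": [0, 0, 0.01], "twist": [0, 0, 0]},
  ],
)

```text
t: 26.53
eef_pos: [0.5642, 0.0477, 0.1577]
eef_rot: [0.389, 0.921, -0.0, -0.0]
force: [2.3, -1.4, -4.0]
width: 0.0496
gripper_force: 30.0
```

```bash
python3 - <<'E'
from h import *
st();pl(np.array([.564,.048,.1343]),RP)
E
```

```text
t 26.5333 [0.5642 0.0477 0.1577] yaw -0.7981 F [ 2.3 -1.4 -4. ] M [-0.23 -0.39  0.02] 0.0496
xyz [0.001, 0.0, 0.078] twist [-0.0, -0.0, -0.0]
```

arm_command(
  series=[
    {"xyz": [-0.002, 0, 0.012], "twist": [0, 0, 0]},
    {"xyz": [-0.002, 0, 0.024], "twist": [0, 0, 0]},
    {"xyz": [-0.002, 0, 0.036], "twist": [0, 0, 0]},
    {"xyz": [-0.002, 0, 0.048], "twist": [0, 0, 0]},
    {"xyz": [-0.002, 0, 0.06], "twist": [0, 0, 0]},
  ],
)

```text
t: 26.95
eef_pos: [0.5642, 0.0476, 0.1394]
eef_rot: [0.389, 0.921, -0.0, -0.001]
force: [0.7, -1.6, -3.1]
width: 0.0498
gripper_force: 30.0
```

arm_command(
  series=[
    {"xyz": [0, 0, 0.007], "twist": [0, 0, 0]},
    {"xyz": [0, 0, 0.013], "twist": [0, 0, 0]},
    {"xyz": [0, 0, 0.013], "twist": [0, 0, 0]},
  ],
)

```text
t: 27.2
eef_pos: [0.5642, 0.0475, 0.1355]
eef_rot: [0.389, 0.921, -0.0, -0.001]
force: [1.0, -0.5, -3.6]
width: 0.0496
gripper_force: 30.0
```

```bash
python3 - <<'E'
from h import *
st();pl(np.array([.564,.048,.1343]),RP)
E
```

```text
t 27.2 [0.5642 0.0475 0.1355] yaw -0.7981 F [ 1.  -0.5 -3.6] M [-0.09 -0.23 -0.02] 0.0496
xyz [0.002, 0.001, 0.004] twist [-0.0, -0.001, -0.0]
```

Nearly home; press gently until the shoulder is felt, then release.

arm_command(
  series=[
    {"xyz": [0, 0, 0.003], "twist": [0, 0, 0]},
    {"xyz": [0, 0, 0.006], "twist": [0, 0, 0]},
    {"xyz": [0, 0, 0.006], "twist": [0, 0, 0]},
  ],
)

```text
t: 27.45
eef_pos: [0.5642, 0.0476, 0.1341]
eef_rot: [0.389, 0.921, -0.0, -0.0]
force: [-0.4, -0.5, -4.1]
width: 0.0496
gripper_force: 30.0
```

arm_command(
  series=[
    {"xyz": [0, 0, 0], "twist": [0, 0, 0]},
    {"xyz": [0, 0, 0], "twist": [0, 0, 0]},
    {"xyz": [0, 0, 0], "twist": [0, 0, 0]},
    {"xyz": [0, 0, 0], "twist": [0, 0, 0]},
    {"xyz": [0, 0, 0], "twist": [0, 0, 0]},
  ],
  fingers=0,
)

```text
t: 27.87
eef_pos: [0.5644, 0.0475, 0.1345]
eef_rot: [0.389, 0.921, 0.0, -0.0]
force: [-0.5, 0.7, 0.2]
width: 0.0795
gripper_force: 0.0
```

arm_command(
  series=[
    {"xyz": [0, 0, 0], "twist": [0, 0, 0]},
    {"xyz": [0, 0, -0.05], "twist": [0, 0, 0]},
    {"xyz": [0, 0, -0.15], "twist": [0, 0, 0]},
    {"xyz": [0, 0, -0.28], "twist": [0, 0, 0]},
    {"xyz": [0, 0, -0.36], "twist": [0, 0, 0]},
  ],
)

```text
t: 28.28
eef_pos: [0.5653, 0.0474, 0.2454]
eef_rot: [0.389, 0.921, 0.001, 0.001]
force: [1.1, -0.3, 0.7]
width: 0.094
gripper_force: 0.0
```

arm_command(
  series=[
    {"xyz": [0.4, 0, 0], "twist": [0, 0, 0]},
    {"xyz": [0.4, 0, 0], "twist": [0, 0, 0]},
    {"xyz": [0.4, 0, 0], "twist": [0, 0, 0]},
    {"xyz": [0.4, 0, 0], "twist": [0, 0, 0]},
    {"xyz": [0.4, 0, 0], "twist": [0, 0, 0]},
  ],
)

```text
t: 28.7
eef_pos: [0.4797, 0.1344, 0.2429]
eef_rot: [0.387, 0.922, 0.0, 0.0]
force: [1.4, -0.9, 1.1]
width: 0.0939
gripper_force: 0.0
```

```bash
python3 - <<'E'
from h import *
st()
t=snap("top","top20");s=snap("scene","scene20");w=snap("wrist","wrist20")
for n,d in(("top",t),("scene",s)):
    for z in(.150,.128):
        p=np.array([proj(d,[.5637+r*np.cos(k),.048+r*np.sin(k),z]) for r in[.025 if z==.15 else .04] for k in np.linspace(0,6.28,60)]);print(n,z,p.min(0).round(1),p.max(0).round(1))
g=cv2.cvtColor(s["img"],cv2.COLOR_RGB2GRAY)
for r in g[218:268,312:362]:print("".join("#" if x<70 else "+" if x<100 else "." if x<125 else "-" if x<150 else " " for x in r))
T0=ld("top0")["img"].astype(int);d=np.abs(t["img"].astype(int)-T0).sum(2)
for n,(u,v) in dict(pick=(112,255),scriber=(163,235),collar=(493,300),pattern=(424,153),glue=(206,160),marker=(307,310)).items():print(n,(d[v-14:v+14,u-14:u+14]>90).sum())
E
```

```text
t 28.7 [0.4797 0.1344 0.2429] yaw -0.7952 F [ 1.4 -0.9  1.1] M [-0.   -0.05 -0.01] 0.0939
top 0.15 [284.1 216.2] [309.8 241.7]
top 0.128 [277.2 210.7] [317.5 250.6]
scene 0.15 [324.8 230.2] [346.7 246.4]
scene 0.128 [318. 232.] [352.6 257.8]
......................................++++++++++++
....................................++++++++++++++
..........................-.......+++...++++++++++
................................++++.-.+++++++++++
...............................+++.--.++++++++++++
.............................+++.----.++++++++++++
...........................+++.-----.+++++++++++++
................--.......+++.------.++++++++++++++
..............-.-......+++.-------.+++++++++++++++
..-.........---......+++..--------.+++++++++++++++
--........---......+++..---------.++++++++++++++++
-.......---......+++..----------.+++++++++++++++++
+##..-.--......+++..---------------..+++++++++++++
###+.---.....++++.-----    ---       -.+++++++++++
####.--....++++.----.-                 .++++++++++
####.-...++++.---  .-                   .+++++++++
###.....+++.--    -.-                    +
[... 1046 characters left out ...]
..-                -..-        -+
-.+++++++++++++-                   ..+.          -
..++++++++++++++-               -...+.-           
++++++++++++++++++...-      -..+..++.             
++++++++++++++++++++++....++++++++.-              
++++++++++++++++++++++++++++++++.-   -            
+++++++++++++++++++++++++++++....-  -        --   
++++++++++++++++++###+++++++++.- ----        ---  
+++++++++++++++++.+++++++++++.--...-        ----  
+++++++++++++++++++++........+....-         ----- 
+++++++++++++++++++++++++++++++.-          -.---- 
++++++++++++++++++++++++++++..-           -...----
+++++++++.++++++++++++++.+.-             -....---.
pick 0
scriber 698
collar 43
pattern 0
glue 0
marker 0
```

```bash
python3 - <<'E'
from h import *
T0=ld("top0")["img"].astype(int);S0=ld("scene0")["img"].astype(int)
for n in("top11","top20"):
    d=np.abs(ld(n)["img"].astype(int)-T0).sum(2)>90
    for k,(u,v) in dict(scr=(163,235),col=(493,300)).items():
        y,x=np.where(d[v-14:v+14,u-14:u+14]);print(n,k,len(x),(x.min()+u-14,x.max()+u-14,y.min()+v-14,y.max()+v-14) if len(x) else "")
d=np.abs(ld("scene20")["img"].astype(int)-S0).sum(2)>90
print("scene scriber handle",d[170:215,400:432].sum(),"collar",d[312:334,138:164].sum())
for n in("top0","top20"):
    g=ld(n)["img"].astype(int).sum(2)//3;y,x=np.where(g[288:312,480:506]<50);print(n,"collar dark centroid",x.mean()+480,y.mean()+288,len(x))
w=ld("wrist13")
E
```

```text
top11 scr 0 
top11 col 224 (np.int64(479), np.int64(506), np.int64(286), np.int64(305))
top20 scr 698 (np.int64(149), np.int64(176), np.int64(221), np.int64(248))
top20 col 43 (np.int64(479), np.int64(484), np.int64(301), np.int64(313))
scene scriber handle 0 collar 39
top0 collar dark centroid 492.475 302.025 40
top20 collar dark centroid 492.0 302.25 40
```

All checks pass: scriber and collar are unmoved, and the differences there were the arm and its shadow.

arm_command(
  series=[
    {"xyz": [0, 0, 0], "twist": [0, 0, 0]},
    {"xyz": [0, 0, 0], "twist": [0, 0, 0]},
  ],
)

```text
t: 29.02
eef_pos: [0.4815, 0.1326, 0.242]
eef_rot: [0.389, 0.921, -0.0, -0.0]
force: [0.3, 0.1, -0.7]
width: 0.0942
gripper_force: 0.0
```

```bash
python3 -c "
from plant import ctrl
print(ctrl.job_done())"
```

```text
the job is handed in; nothing more can be done
None
```

Job handed in at about 29 s, no verdict returned: ring lifted with the pick and lying in the steel dish, pick back in its notch, pulley down on the shoulder over the key, gripper open and clear, and none of the other parts appear to have moved.

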